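Clear the clamp slots and check a mould-casting frame for square

ROBOT

A 6-joint arm with a two-finger parallel gripper is mounted at the origin on the work surface. World frame = base frame: x ahead of the robot, y to its left, z up, the work surface at z = 0. Lengths are in m, angles in rad, forces in N, time in s.
With the tool pointing down it reaches from about 0.325 to 0.775 m from the base axis. Payload 5.5 kg.
Tool frame: the origin (TCP) lies at the very end of the fingers, on their centre line; the grasp point (between the pads) lies 19 mm behind it (manip.grip_point_offset is the distance from the TCP to the grasp point, in m); z points along the fingers, y is the line along which they close (so a half turn about z gives the same grasp; the last joint's range is limited). The gripper opens to 88 mm and grips with 3 to 60 N. Pads are 20 mm wide; open, the fingers measure 115 mm over their backs; the gripper's body (75 mm by 178 mm) begins 61 mm behind the grasp point.
Start: joints at [-1.362, 0.091, 1.231, -0, 1.82, -0.057], TCP at [0.158, -0.579, 0.223] pointing down, gripper open.
Joint ranges: [-2.87, 2.87], [-0.86, 2.18], [0.17, 2.46], [-1.51, 4.65], [0.06, 2.69], [-2.65, 2.65]. Speed limits (rad/s): [2.57, 2.57, 3.01, 3.14, 3.14, 3.14].

INTERFACE

Orientations are given as a unit quaternion [x, y, z, w].
In Python, from workcell import manip, cams gives the robot as it stands.
- The arm moves only by the shell command python3 -m crank 'ROWS' [OPENING]. ROWS is text: rows parted by semicolons, each of 6 numbers parted by spaces: the shift along the tool's x, y, z in cm, then the turn, a rotation vector about the tool's x, y, z in rad. In form: dx dy dz ax ay az; .... A call has exactly 5 rows; each row shifts and turns the commanded pose from where the row before left it, along the tool's axes as they then stand; what a row does not reach is not made up. A row lasts 1/12 s, in which the tool goes at most 41.7 mm and 7.16 degrees, less where a joint would pass 70% of its speed; a pose out of reach is approached as far as the arm can. A call with a gripper value outside its range is refused whole. OPENING is the finger opening in cm, from 0 to 8.78, set as the call begins (- or left out, the last holds). The fingers move at their own pace and stop on an object; the grip force is fixed at half the most. Time passes only in rows, so rows that do not move let the fingers close, or fill a call up. It gives the time, the measured TCP pose, the force, the opening and the grip force at its end, in the units of the state.
- manip.sense(): the state, without advancing time (a new reading comes with each control period).
- cams.read_camera(name): name is "scene" or "top" or "wrist"; returns the picture (384x512x3 uint8, red, green, blue); there is no depth.
- cams.get_calibration(name): a dict with "fx", "fy", "cx", "cy" (pixels), "dist" ([k1, k2, p1, p2, k3] as OpenCV has them; the pictures are not rectified), "rvec" (rotation vector, rad) and "tvec" (3), from world to camera coordinates, as OpenCV has them; the wrist camera has in their place "hand_eye" (4x4, takes a point from camera to tool coordinates, whose origin is the TCP and whose axes are the flange's). Camera axes: x right, y down, z forward; pixel columns grow to the right and rows downward; lengths in m; the calibration is good to about 2 mm. A picture is of the moment at which its call begins: read the wrist's pose just before it. get_calibration takes no time and is no camera call.
- manip.finish_job(): hands the job in; it is judged then, once.
The state is a dict: "t": time; "q": joint angles; "qvel": joint speeds; "joint_torque": joint torques, N m; "tcp_pos": TCP position; "eef_rot": TCP orientation; "contact_force": force on the tool from outside, world axes, zero at the start; "torque": the same for the moment, N m; "grip_width": finger opening in m; "finger_force": force on a finger pad.
Only numpy, scipy, OpenCV 4.12 (cv2) and the standard library are available. Lean on these libraries where they do the work, as an engineer would, in place of code of your own. Each camera call takes 0.05 s, during which the arm holds its last target. There are 200 camera calls.

TASK

With the slot scraper, push every lump of plaster scrap that is in the clamp bed's slots out of the open ends into the black catch tray (never with the fingers), then slide the scraper into its holder until it is fully home and let go of it. Next check the casting frame with the slide rule: lay it inside the frame from blue-dotted corner to blue-dotted corner and slide the cursor out until both pins sit in their corners, then measure between the two yellow-dotted corners in the same way, and compare the two. If they differ, rack the frame by its black knob until the diagonals agree to within 5 mm, and leave the rule lying on its wooden rest block; do not disturb the plaster mould and the jar.

Things in the scene. Friction and masses are not known exactly. Their poses are not given: they have to be found in the camera images.
- bed: Fixed aluminium clamp bed, 190 mm long (x), 150 wide, 43 high, with two T-slots along x, centred at y = +35 and -35 mm. Origin on the bench, under the middle of the slots' closed end (x = 0); open end at x = 190. Slot mouth 26 mm wide in the top, lips 6 mm thick; below them the slot is 40 mm wide and 15 high, floor at z = 22. Lumps slide easily.
- tray (a point): Centre of the floor (z = 3 mm) of the black catch tray fixed to the bed's open end: bed x = 190 to 290 mm, y = -75 to 75, walls 30 mm high. A dark wall 12 mm thick, as high as the bed, closes the slots' other end.
- scrap1: White plaster lump, 36 x 32 x 12 mm, 30 g, lodged under the lips of the bed's slot at y = +35 mm, its centre 88 to 147 mm from the closed end; it cannot be lifted out. Origin: centre of its underside. May be absent.
- scrap2: White plaster lump, 36 x 32 x 12 mm, 30 g, lodged under the lips of the bed's slot at y = +35 mm, its centre 88 to 147 mm from the closed end; it cannot be lifted out. Origin: centre of its underside. May be absent.
- scrap3: White plaster lump, 36 x 32 x 12 mm, 30 g, lodged under the lips of the bed's slot at y = -35 mm, its centre 88 to 147 mm from the closed end; it cannot be lifted out. Origin: centre of its underside. May be absent.
- scrap4: White plaster lump, 36 x 32 x 12 mm, 30 g, lodged under the lips of the bed's slot at y = -35 mm, its centre 88 to 147 mm from the closed end; it cannot be lifted out. Origin: centre of its underside. May be absent.
- scraper: Slot scraper, 220 g, standing level on its keel. Steel plate 120 (x) x 56 (y) x 5 mm, underside at z = 18; below it a keel, x = -35 to +5 mm, 22 wide, z = 0 to 18, that fits through a slot mouth and pushes with its front (+x) face; with the plate on the bed it overlaps the lumps by 9 mm. Origin: under the plate's middle, level with the keel's bottom.
- scraper_handle (a point): Grip point on the scraper's wooden handle, 47 mm above the keel's bottom, 25 mm behind the scraper's origin. The handle is 36 mm long (x), 20 wide (y), from z = 23 to 57, with a red cap 32 mm wide on top up to z = 65; fingers go on its two sides, below the cap.
- holder: Fixed wooden scraper holder. Origin on the bench under the middle of its open front; the scraper slides in towards +x. Its plate rides on two ledges (top z = 24 mm, 30 mm gap for the keel, open from the front to x = 110) between side walls 64 mm apart, z up to 36. From x = 90 to 125 there is a yellow roof, underside z = 36, top z = 42.
- holder_home (a point): Where the scraper's origin is when fully home, its front against the holder's back wall: holder x = 65, y = 0, z = 6 mm. Home means within 8 mm along x.
- frame: Racking casting frame of aluminium rails 18 mm wide, tops 30 mm above the bench, on a fixed 200 x 250 x 6 mm board. Origin on the bench under its middle when square. Inside 130 mm (x) by 170 (y). The near rail (x = -74) is fixed; two side bars pivot on it and carry the far rail, which shifts along y, at the start up to 16 mm either way. Racking takes about 8 N and stays put.
- blue_near (a point): Pin seat: where the centre of a 10 mm pin sits when home in the blue-dotted near, +y inside corner of the frame, at the level of the rails' top. Fixed rail. Frame x, y = -60, 80 mm. Seats shift by up to 2 mm when the frame is skew.
- blue_far (a point): Pin seat of the blue-dotted far, -y inside corner; moves with the far rail. When square, both near-far diagonals of seats of one colour are 200 mm. Shifting the far rail 10 mm towards frame -y lengthens blue and shortens yellow by about 8 mm each (about 6.5 mm each on the rule, as pins sit differently in skew corners).
- yellow_near (a point): Pin seat of the yellow-dotted near, -y inside corner; fixed rail. Frame x, y = -60, -80 mm.
- yellow_far (a point): Pin seat of the yellow-dotted far, +y inside corner; moves with the far rail.
- rack_knob (a point): Point 14 mm below the top of the round black knob in the middle of the far rail; the knob is 20 mm across and stands 36 mm above the rail (top 66 mm above the bench). Move it along the frame's y to rack the frame.
- rule: Slide rule, 380 g with cursor, lying on its rest. A yellow two-strip beam, 46 mm wide, 8 thick, x = -18 to +262 mm. Origin: axis of the fixed pin at the beam's underside; x along the beam towards the cursor. Both pins are 10 mm across and hang 16 mm below the beam, so that the beam lies on the frame's rails with the pins inside the frame.
- cursor_pin (a point): The cursor's pin axis, at the beam's underside. Straight above it is the cursor's orange knob, 24 mm long (x), 16 wide, from 13 to 49 mm above the underside: grip it about 32 mm above.
- rule_mid (a point): Point of the beam's underside 92 mm from the fixed pin; it belongs over the middle of the rest block (the pins then hang beyond the block's two ends).
- rule_handle (a point): Grip point on the rule's black handle, 110 mm from the fixed pin, 32 mm above the beam's underside. The handle is 36 mm long (x), 20 wide, from 8 to 42 mm above the underside, with a cap 32 mm wide on top up to 49 mm; fingers go on its two sides.
- rule_cursor (a joint): How far the cursor has slid out (m), 0 to 0.06; the pin centres are 0.170 plus this apart. It slides with about 0.5 N, less than it takes to shift the rule.
- rest_top (a point): Centre of the top of the fixed wooden rest block, 120 mm (x, along the rule) by 110 wide by 26 high.
- mould: Bystander: open white plaster mould, 75 x 100 x 60 mm.
- jar: Bystander: closed jar, 70 mm across, 110 mm high.
Not all that is in view belongs to the job. What is shaped like the scraper but green or pink is not meant.

How it is judged:
On the way, in this order (a step that is already met when the one before it is completed fails the run):
1. every lump of scrap lies in the catch tray (x of scrap1 in the frame of bed between 0.195 and 0.292 m and y of scrap1 in the frame of bed between -0.077 and 0.077 m and height (world z) of each of scrap1, scrap2, scrap3, scrap4 below 0.032 m and x of scrap2 in the frame of bed between 0.195 and 0.292 m and y of scrap2 in the frame of bed between -0.077 and 0.077 m and x of scrap3 in the frame of bed between 0.195 and 0.292 m and y of scrap3 in the frame of bed between -0.077 and 0.077 m and x of scrap4 in the frame of bed between 0.195 and 0.292 m and y of scrap4 in the frame of bed between -0.077 and 0.077 m), for 0.2 s.
2. the scraper is fully home in its holder and let go (x of scraper in the frame of holder between 0.057 and 0.069 m and y of scraper in the frame of holder between -0.007 and 0.007 m and angle between the x axis of scraper and the x axis of holder, either way round below 0.15 rad and z of scraper in the frame of holder between 0.002 and 0.012 m and angle between scraper's own z axis and vertical below 0.12 rad and contact force between the fingers and scraper below 0.5 N), for 0.2 s.
3. the rule's two pins sit in the two blue-dotted corners (each within 7 mm of its seat), either way round (((distance between rule and blue_near below 0.007 m and distance between cursor_pin and blue_far below 0.007 m) or (distance between rule and blue_far below 0.007 m and distance between cursor_pin and blue_near below 0.007 m))), for 0.2 s.
4. the rule's two pins sit in the two yellow-dotted corners (each within 7 mm of its seat), either way round (((distance between rule and yellow_near below 0.007 m and distance between cursor_pin and yellow_far below 0.007 m) or (distance between rule and yellow_far below 0.007 m and distance between cursor_pin and yellow_near below 0.007 m))), for 0.2 s.
At the end, for the whole second after the job is handed in: All lumps lie in the catch tray; the scraper is home in its holder (within 8 mm of the back stop) and released; both diagonals between the corner seats are 200 mm within 3.5 mm, so that they agree to 7 mm; the rule lies level and still on the rest block, rule_mid within 30 mm of the block's centre (all of step 1 and all of step 2 and distance between blue_near and blue_far between 0.1965 and 0.2035 m and distance between yellow_near and yellow_far between 0.1965 and 0.2035 m and horizontal distance between rule_mid and rest_top below 0.03 m and z of rule_mid in the frame of rest_top between -0.005 and 0.005 m and angle between rule's own z axis and vertical below 0.08 rad and linear speed of rule below 0.02 m/s); the robot touches nothing.
It fails at once if a lump of scrap is touched by the fingers (contact force between the fingers and scrap1 above 1 N or contact force between the fingers and scrap2 above 1 N or contact force between the fingers and scrap3 above 1 N or contact force between the fingers and scrap4 above 1 N).
It fails at once if the plaster mould or the jar is moved more than 30 mm (distance of any of mould, jar from where it was at the start of the episode above 0.03 m).
Of scrap1, scrap2, scrap3, scrap4 only 1 to 4 are there at a start; the rules pass over those that are not, and their reading is None.
At some moment in a run one of rule, scrap1, scrap2, scrap3, scrap4 may be knocked a few centimetres aside while the robot is not near it.
Once in a run the grip may slacken for a moment while it holds something.
It also fails if it takes over 210 s, if anything falls off the work surface, if the arm or the gripper's body presses on something with over 40 N, if the wrist force passes 120 N, or if a joint passes its speed limit or range.

## Working session

There is one attempt and no reset: what is moved stays moved. The work goes in short steps, Python scripts to look and compute and a shell command to move; the robot and the scene stay as the last step left them, time stands still between calls to the robot, and variables do not carry over. Pictures are saved under pics/ and viewed, at most 14 in all, crops included, and the job is handed in when it is done.

```bash
mkdir -p pics; ls; python3 - <<'E'
from workcell import manip, cams
import cv2
print(manip.sense())
for n in ("scene","top"):
    im=cams.read_camera(n); cv2.imwrite(f"pics/{n}0.png",cv2.resize(im[:,:,::-1],(800,600),interpolation=cv2.INTER_CUBIC)); cv2.imwrite(f"raw_{n}.png",im[:,:,::-1])
    print(n,cams.get_calibration(n))
print(cams.get_calibration("wrist"))
E
```

```text
pics
{'t': 0.0, 'q': array([-1.36169324e+00,  9.18607074e-02,  1.23184231e+00,  2.05790819e-05,
        1.81976684e+00, -5.66901924e-02]), 'qvel': array([ 7.82154858e-05,  5.19217881e-04, -4.95572288e-04,  5.44140810e-04,
       -1.59037091e-03,  2.09364608e-04]), 'joint_torque': array([-2.04355383e-03, -4.46455836e+01, -4.06440568e+01,  6.96867029e-02,
        2.94344709e-02, -1.39815165e-04]), 'tcp_pos': array([ 0.15755853, -0.578659  ,  0.22153036]), 'eef_rot': array([ 9.91181459e-01,  1.32508239e-01, -6.15125135e-05, -9.36636047e-04]), 'contact_force': array([-0.02744649,  0.4804401 , -0.97889294]), 'torque': array([-0.02696517, -0.05199249,  0.03625234]), 'finger_force': 0.0, 'grip_width': 0.0876476280033036}
scene {'fx': 375.4491794743739, 'fy': 375.4491794743739, 'cx': 247.2612229973999, 'cy': 195.0500130092588, 'dist': array([-0.05489859,  0.        ,  0.        ,  0.        ,  0.        ]), 'rvec': array([ 0.85585792,  2.36705449, -1.29981271]), 'tvec': array([ 0.37275851, -0.16062766,  1.59779638])}
top {'fx': 385.75849668043537, 'fy': 385.75849668043537, 'cx': 261.49297644419465, 'cy': 191.776758292373, 'dist': array([-0.02263838,  0.        ,  0.        ,  0.        ,  0.        ]), 'rvec': array([ 2.11868188, -2.12689366,  0.18160006]), 'tvec': array([0.06865636, 0.51798973, 1.01631695])}
{'fx': 327.4286694687413, 'fy': 327.4286694687413, 'cx': 255.43682901810325, 'cy': 188.64310993450644, 'dist': array([-0.03839743,  0.        ,  0.        ,  0.        ,  0.        ]), 'hand_eye': array([[ 1.24672036e-03, -9.69500182e-01, -2.45087419e-01,
         6.65561925e-02],
       [ 9.99998408e-01,  1.52153123e-03, -9.31938587e-04,
        -6.29831249e-04],
       [ 1.27642279e-03, -2.45085868e-01,  9.69500535e-01,
        -1.61923757e-01],
       [ 0.00000000e+00,  0.00000000e+00,  0.00000000e+00,
         1.00000000e+00]])}
```

View pics/top0.png

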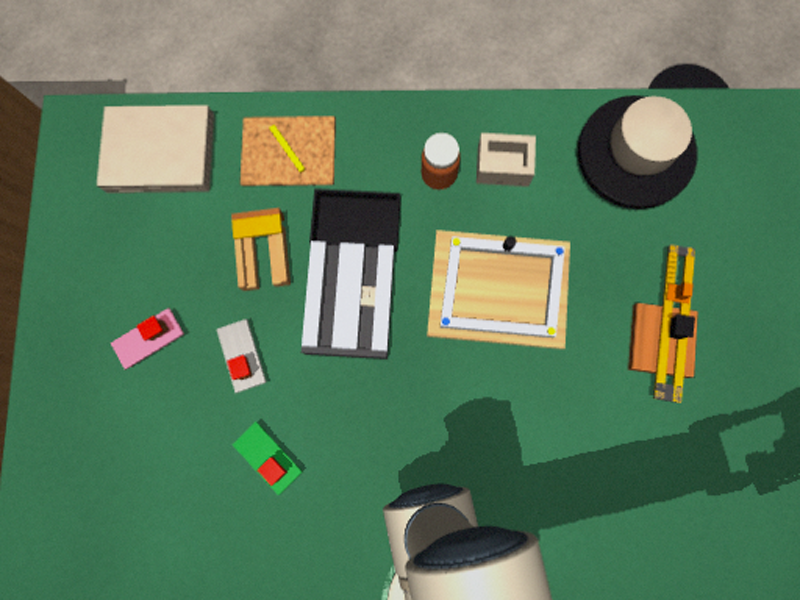

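View pics/scene0.png

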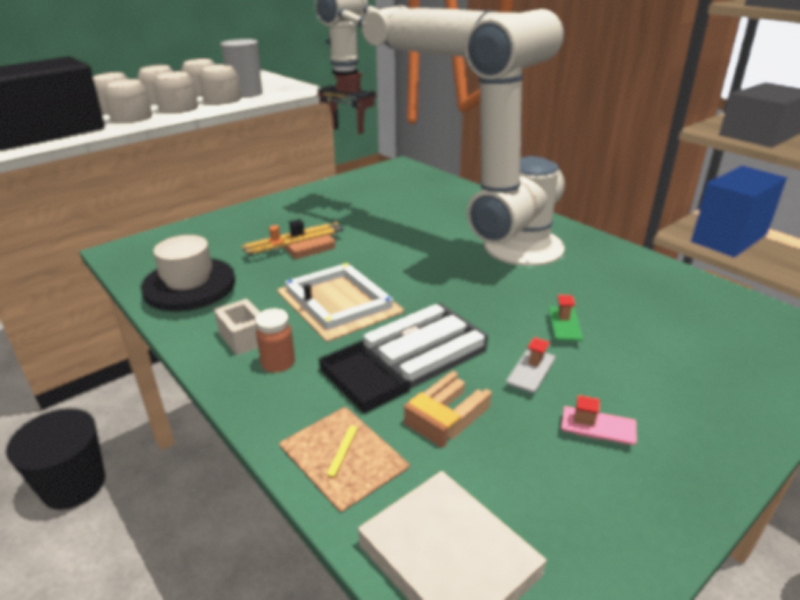

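The top view (800x600) shows these scraper candidates: grey with red cap (240,355), pink (150,335) and green (268,458). By the description I pick the grey one. The bed has its open end up and the tray at (355,220), with one lump at (368,296) in the right slot. The holder is at (260,250), the frame at (500,290), the rule at (680,325), the jar at (440,160) and the mould at (507,158).

```bash
cat > h.py <<'E'
import numpy as np, cv2
from scipy.spatial.transform import Rotation as R
from workcell import manip, cams
def cam(n):
    "K,dist, world->cam R,t (for wrist: from present pose)"
    c=cams.get_calibration(n); K=np.array([[c['fx'],0,c['cx']],[0,c['fy'],c['cy']],[0,0,1.]])
    if n=='wrist':
        s=manip.sense(); T=np.eye(4); T[:3,:3]=R.from_quat(s['eef_rot']).as_matrix(); T[:3,3]=s['tcp_pos']
        W=np.linalg.inv(T@c['hand_eye']); return K,c['dist'],W[:3,:3],W[:3,3]
    return K,c['dist'],cv2.Rodrigues(c['rvec'])[0],c['tvec']
def p2w(c,uv,z):
    "raw pixels (n,2) -> world at height z"
    K,d,Rm,t=c; uv=np.array(uv,float).reshape(-1,1,2)
    n=cv2.undistortPoints(uv,K,d)[:,0]; r=np.c_[n,np.ones(len(n))]@Rm; o=-Rm.T@t
    z=np.broadcast_to(z,len(r)); return o+r*((z-o[2])/r[:,2])[:,None]
def w2p(c,P):
    K,d,Rm,t=c; return cv2.projectPoints(np.array(P,float).reshape(-1,1,3),cv2.Rodrigues(Rm)[0],t,K,d)[0][:,0]
def snap(n,tag,box=None,k=None):
    c=cam(n); im=cams.read_camera(n)[:,:,::-1]; cv2.imwrite(f'raw_{tag}.png',im); np.save(f'cam_{tag}.npy',np.array(c,dtype=object),allow_pickle=True)
    crop(tag,tag,box)
    return c
def crop(tag,out,box=None):
    im=cv2.imread(f'raw_{tag}.png'); x0,y0,x1,y1=box or (0,0,512,384); im=im[y0:y1,x0:x1]; k=min(800/(x1-x0),600/(y1-y0))
    cv2.imwrite(f'pics/{out}.png',cv2.resize(im,None,fx=k,fy=k,interpolation=cv2.INTER_CUBIC)); print(out,'scale',k,'origin',x0,y0)
def load(tag): return tuple(np.load(f'cam_{tag}.npy',allow_pickle=True))
def tool():
    s=manip.sense(); M=R.from_quat(s['eef_rot']).as_matrix(); return s,M
def go(x,y,z,yaw=None):
    """shift in tool axes (cm) to TCP target and turn (rad about tool z) so that the tool x axis has world yaw (mod pi); also tilt fix"""
    s,M=tool(); d=M.T@(np.array([x,y,z])-s['tcp_pos'])*100
    cy=np.arctan2(M[1,0],M[0,0]); a=0
    if yaw is not None: a=-((yaw-cy+np.pi/2)%np.pi-np.pi/2)
    print('shift cm',d.round(2),'turn z',round(a,3),'yaw now',round(cy,3),'q6',round(s['q'][5],2),'t',round(s['t'],1),'tilt',M[:2,2].round(3))
E
python3 - <<'E'
from h import *
import shutil
k=1.5625
np.save('cam_top.npy',np.array(cam('top'),dtype=object),allow_pickle=True)
crop('top','bedtop',(130,110,290,230)) ; crop('top','scrtop',(130,190,210,250))
c=cam('top')
def f(n,uv,z): print(n,p2w(c,np.array(uv)/k,z).round(4).tolist())
f('grey cap',[(240,367)],.065)
f('grey plate corners',[(218,328),(248,320),(268,382),(236,391)],.023)
f('bed top corners',[(312,242),(395,248),(387,355),(303,348)],.043)
f('holder',[(232,212),(280,209)],.042); f('holder front',[(240,289),(289,284)],.036)
f('frame board',[(437,231),(570,242),(565,347),(428,335)],.006)
f('dots y far,b far,b near,y near',[(456,242),(559,251),(446,322),(551,331)],.03)
f('knob',[(509,243)],.066)
f('rule handle',[(683,326)],.026+.049);f('rule cursor',[(681,290)],.026+.049)
f('rest',[(635,303),(694,377),(630,370)],.026)
print(w2p(c,[[.5,0,0],[.5,.3,0],[.7,0,0]]).tolist())
E
```

```text
bedtop scale 5.0 origin 130 110
scrtop scale 10.0 origin 130 190
grey cap [[0.3995, 0.3547, 0.065]]
grey plate corners [[0.4724, 0.41, 0.023], [0.4868, 0.3563, 0.023], [0.3758, 0.3159, 0.023], [0.3602, 0.3721, 0.023]]
bed top corners [[0.6257, 0.2409, 0.043], [0.6136, 0.0909, 0.043], [0.4211, 0.1046, 0.043], [0.4339, 0.2517, 0.043]]
holder [[0.6839, 0.3896, 0.042], [0.6889, 0.3015, 0.042]]
holder front [[0.5412, 0.3697, 0.036], [0.5499, 0.2815, 0.036]]
frame board [[0.6561, 0.0134, 0.006], [0.6336, -0.2343, 0.006], [0.4375, -0.2152, 0.006], [0.4604, 0.032, 0.006]]
dots y far,b far,b near,y near [[0.6279, -0.02, 0.03], [0.61, -0.207, 0.03], [0.4806, 0.0003, 0.03], [0.4636, -0.1858, 0.03]]
knob [[0.6154, -0.1107, 0.066]]
rule handle [[0.4653, -0.4011, 0.075]]
rule cursor [[0.5278, -0.4029, 0.075]]
rest [[0.514, -0.3401, 0.026], [0.3813, -0.4351, 0.026], [0.3942, -0.3229, 0.026]]
[[284.91894274242884, 200.87449775803094], [180.5642917378009, 201.33296726903217], [283.9711771912641, 134.14395154582456]]
```

View pics/bedtop.png

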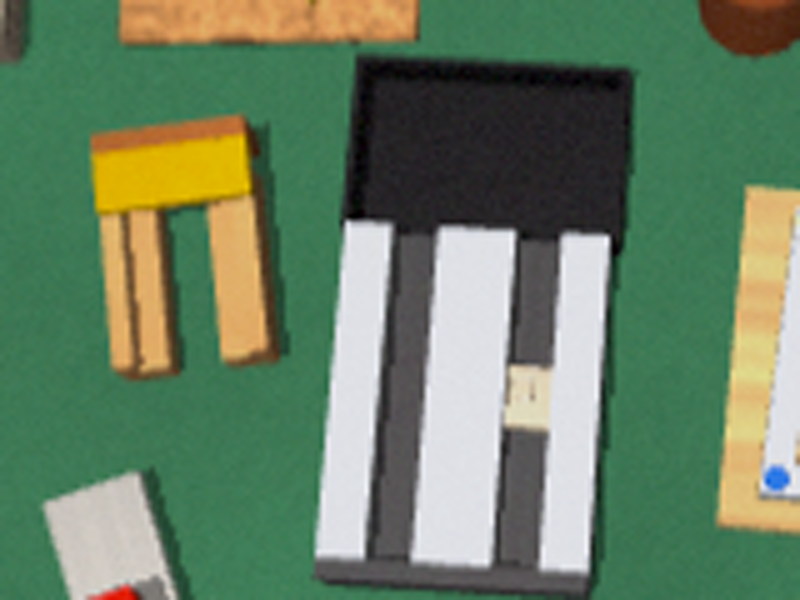

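Crop: one lump at crop (528,397), in the right slot (bed -y). The left slot is dark along its whole length, so it's empty. The grey scraper is at the lower left with its plain end towards the holder. Next I'll move over this area for a close wrist view.

```bash
python3 - <<'E'
from h import *
go(.46,.27,.28,0.0)
E
```

```text
shift cm [ 51.47 -73.95  -5.7 ] turn z 0.266 yaw now 0.266 q6 -0.06 t 0.1 tilt [-0.     0.002]
```

```bash
for i in 1 2 3 4 5; do python3 -m crank '2.06 -2.96 -0.23 0 0 0; 2.06 -2.96 -0.23 0 0 0; 2.06 -2.96 -0.23 0 0 0; 2.06 -2.96 -0.23 0 0 0; 2.06 -2.96 -0.23 0 0 0' >/dev/null; done
python3 -m crank '0 0 0 0 0 0.09; 0 0 0 0 0 0.09; 0 0 0 0 0 0.086; 0 0 0 0 0 0; 0 0 0 0 0 0'
python3 - <<'E'
from h import *
snap('wrist','w1')
E
```

```text
t: 2.6
tcp_pos: [0.4601, 0.2704, 0.2797]
eef_rot: [1.0, 0.001, -0.0, 0.0]
contact_force: [-0.1, 0.0, -0.1]
grip_width: 0.0881
finger_force: 0.0
w1 scale 1.5625 origin 0 0
```

View pics/w1.png

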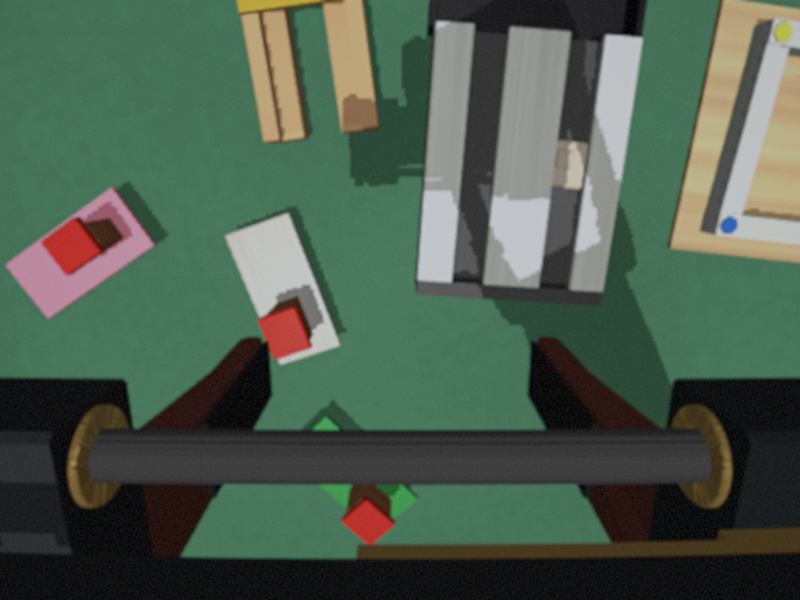

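The wrist view shows the scraper plate corners at (225,237), (291,212), (340,346) and (279,364), with the cap at (285,332). The bed's top corners are (435,21), (642,37), (604,292) and (417,282). The lump is at (571,165), in the right slot.

```bash
python3 - <<'E'
from h import *
c=load('w1'); k=1.5625
def f(n,uv,z): r=p2w(c,np.array(uv)/k,z); print(n,r[:,:2].round(4).tolist()); return r
a=f('plate',[(225,237),(291,212),(340,346),(279,364)],.023); print(a.mean(0)); d=(a[0]+a[1]-a[2]-a[3])/2; print(np.linalg.norm(d),np.arctan2(d[1],d[0]))
f('cap',[(285,332)],.065)
b=f('bed',[(435,21),(642,37),(604,292),(417,282)],.043)
d=(b[0]+b[1]-b[2]-b[3])/2; yaw=np.arctan2(d[1],d[0]); print(np.linalg.norm(d),yaw); e=(b[0]+b[3]-b[1]-b[2])/2; print(np.linalg.norm(e),np.arctan2(e[1],e[0])-np.pi/2)
f('slots at closed end L,R ; at open end L, R',[(455,283),(485,285),(542,289),(571,291),(474,25),(509,27),(571,31),(602,34)],.043)
f('lump',[(557,140),(587,142),(552,188),(582,190)],.034)
f('holder front',[(263,142),(305,137),(341,133),(379,128)],[.036,.024,.024,.036])
go(a[:,0].mean(),a[:,1].mean(),.2,.337)
E
```

```text
plate [[0.4689, 0.415], [0.4894, 0.3594], [0.3743, 0.3223], [0.3572, 0.3763]]
[0.42244594 0.36824244 0.023     ]
0.11955463907311176 0.32250902048047736
cap [[0.4008, 0.3596]]
bed [[0.6274, 0.2463], [0.6188, 0.0959], [0.4283, 0.1058], [0.436, 0.2569]]
0.1912174897924671 -0.053717881092673135
0.15099703924733715 -0.0537424900859218
slots at closed end L,R ; at open end L, R [[0.4353, 0.2266], [0.4337, 0.2025], [0.4306, 0.1564], [0.4291, 0.1327], [0.6249, 0.2183], [0.6239, 0.1931], [0.6218, 0.1481], [0.6202, 0.1254]]
lump [[0.5463, 0.1503], [0.545, 0.127], [0.5099, 0.1516], [0.5086, 0.1278]]
holder front [[0.5437, 0.3758], [0.548, 0.3455], [0.551, 0.3172], [0.554, 0.2869]]
shift cm [-3.74 -9.81  7.99] turn z -0.335 yaw now 0.002 q6 2.04 t 2.6 tilt [-0. -0.]
```

```bash
python3 -m crank '-1.2 -1.8 3.2 0 0 0; -1.2 -1.8 3.2 0 0 0; -1.2 -1.8 3.2 0 0 0; -1.2 -1.8 3.2 0 0 0; -1.2 -1.8 3.2 0 0 0' >/dev/null
python3 -m crank '0 0 0 0 0 -0.11; 0 0 0 0 0 -0.11; 0 0 0 0 0 -0.105; 0 0 0 0 0 0; 0 0 0 0 0 0'
python3 - <<'E'
from h import *
go(.3998,.3598,.029,.325)
snap('wrist','w2')
E
```

```text
t: 3.48
tcp_pos: [0.4002, 0.3602, 0.1202]
eef_rot: [0.987, 0.161, 0.0, -0.0]
contact_force: [0.1, 0.4, -0.2]
grip_width: 0.0875
finger_force: 0.0
shift cm [-0.05  0.03  9.12] turn z -0.002 yaw now 0.323 q6 1.92 t 3.5 tilt [0. 0.]
w2 scale 1.5625 origin 0 0
```

View pics/w2.png

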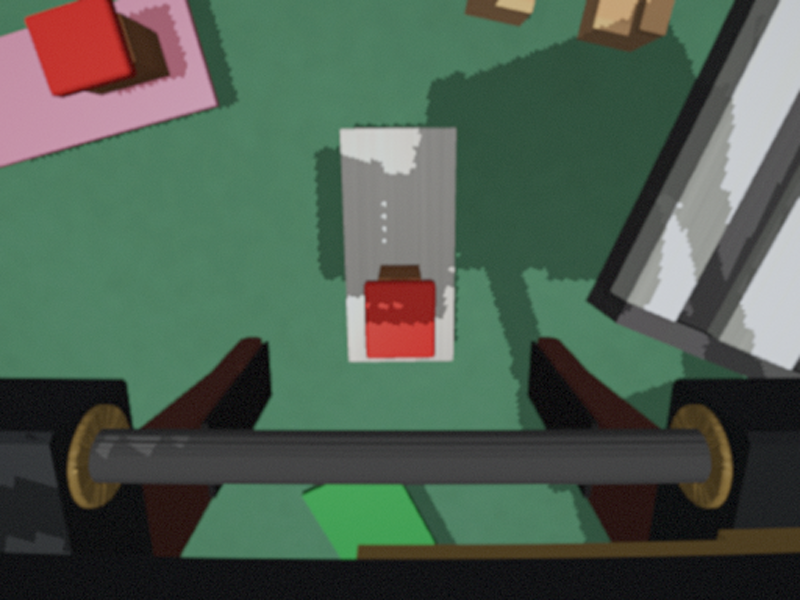

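The view shows the grey scraper centred between the fingers, cap at (400,320) and plate edges parallel to the fingers. So the choice and alignment are good, and I'll descend and grip.

```bash
python3 -m crank '0 0 2.2 0 0 0; 0 0 2.2 0 0 0; 0 0 2.2 0 0 0; 0 0 2 0 0 0; 0 0 0.5 0 0 0'
python3 -m crank '0 0 0 0 0 0; 0 0 0 0 0 0; 0 0 0 0 0 0; 0 0 0 0 0 0; 0 0 0 0 0 0' 1.0
python3 -m crank '0 0 0 0 0 0; 0 0 0 0 0 0; 0 0 0 0 0 0; 0 0 -1 0 0 0; 0 0 -2 0 0 0'
python3 - <<'E'
from h import *
# bed: handle target for scraper origin at bed x=.054,y=-.035
o=np.array([.4316,.1806]);yaw=-.0537
# refine origin from slot edges
ex=np.array([np.cos(yaw),np.sin(yaw)]);ey=np.array([-ex[1],ex[0]])
for p in [[0.4353,0.2266],[0.4337,0.2025],[0.4306,0.1564],[0.4291,0.1327],[0.6249,0.2183],[0.6239,0.1931],[0.6218,0.1481],[0.6202,0.1254]]:
    d=np.array(p)-o; print((d@ex).round(4),(d@ey).round(4))
h=o+ex*(.054-.025)+ey*(-.035); print(h); go(*h,.12,yaw)
E
```

```text
t: 3.95
tcp_pos: [0.3986, 0.3588, 0.0254]
eef_rot: [0.987, 0.161, -0.002, 0.001]
contact_force: [0.3, -0.1, 0.3]
grip_width: 0.0878
finger_force: 0.0
t: 4.37
tcp_pos: [0.4008, 0.3609, 0.0306]
eef_rot: [0.987, 0.162, 0.001, -0.001]
contact_force: [-0.2, 0.2, -0.2]
grip_width: 0.0579
finger_force: 0.0
t: 4.78
tcp_pos: [0.3985, 0.359, 0.0566]
eef_rot: [0.987, 0.162, -0.003, 0.002]
contact_force: [-0.2, 0.5, -3.0]
grip_width: 0.0314
finger_force: 30.0
0.0012 0.0461
0.0009 0.022
0.0003 -0.0242
0.0001 -0.048
0.191 0.048
0.1914 0.0228
0.1917 -0.0222
0.1913 -0.045
[0.4586796 0.1440939]
shift cm [-1.19 22.3  -6.29] turn z 0.378 yaw now 0.325 q6 1.92 t 4.8 tilt [-0.005 -0.004]
```

The fingers hadn't finished closing when I lifted, so they caught the cap (32 mm) instead of the handle. I'll set it back down and regrip.

```bash
python3 -m crank '0 0 1 0 0 0; 0 0 1 0 0 0; 0 0 0.7 0 0 0; 0 0 0 0 0 0; 0 0 0 0 0 0'
python3 -m crank '0 0 0 0 0 0; 0 0 0 0 0 0; 0 0 0 0 0 0; 0 0 0 0 0 0; 0 0 0 0 0 0' 6.0
python3 - <<'E'
from h import *
go(.3998,.3598,.029,.325)
snap('wrist','w3')
E
```

```text
t: 5.2
tcp_pos: [0.4008, 0.3611, 0.0335]
eef_rot: [0.987, 0.162, 0.001, -0.001]
contact_force: [-1.8, -0.7, 11.5]
grip_width: 0.0316
finger_force: 30.0
t: 5.62
tcp_pos: [0.3997, 0.36, 0.0311]
eef_rot: [0.987, 0.162, -0.001, 0.0]
contact_force: [-0.3, 0.2, 0.2]
grip_width: 0.059
finger_force: 0.0
shift cm [-0.    0.02  0.21] turn z -0.0 yaw now 0.325 q6 1.92 t 5.6 tilt [-0.001 -0.001]
w3 scale 1.5625 origin 0 0
```

View pics/w3.png

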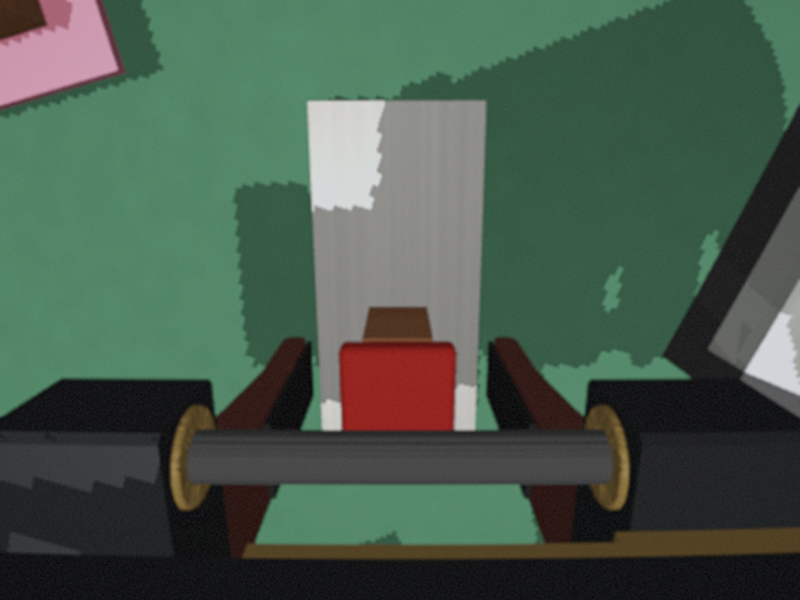

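The scraper stands upright and centred, cap at (398,385). I'll close fully on the handle.

```bash
python3 -m crank '0 0 0.1 0 0 0; 0 0 0.1 0 0 0; 0 0 0 0 0 0; 0 0 0 0 0 0; 0 0 0 0 0 0' 1.5 >/dev/null
python3 -m crank '0 0 0 0 0 0; 0 0 0 0 0 0; 0 0 0 0 0 0; 0 0 0 0 0 0; 0 0 0 0 0 0'
python3 -m crank '0 0 0 0 0 0; 0 0 0 0 0 0; 0 0 0 0 0 0; 0 0 0 0 0 0; 0 0 0 0 0 0'
```

```text
t: 6.5
tcp_pos: [0.4002, 0.3604, 0.0301]
eef_rot: [0.987, 0.162, -0.0, -0.0]
contact_force: [-0.0, -0.3, -0.7]
grip_width: 0.0316
finger_force: 30.0
t: 6.92
tcp_pos: [0.4001, 0.3604, 0.0301]
eef_rot: [0.987, 0.162, -0.0, -0.0]
contact_force: [0.3, -0.1, -0.8]
grip_width: 0.0316
finger_force: 30.0
```

```bash
python3 -m crank '0 0 0 0 0 0; 0 0 0 0 0 0; 0 0 0.1 0 0 0; 0 0 0.1 0 0 0; 0 0 0.1 0 0 0' 5
python3 -m crank '0 0 0 0 0 0; 0 0 0 0 0 0; 0 0 0 0 0 0; 0 0 0 0 0 0; 0 0 0 0 0 0' 1.5
python3 -m crank '0 0 0 0 0 0; 0 0 0 0 0 0; 0 0 0 0 0 0; 0 0 0 0 0 0; 0 0 0 0 0 0'
```

```text
t: 7.33
tcp_pos: [0.4002, 0.3604, 0.0271]
eef_rot: [0.987, 0.162, 0.0, -0.0]
contact_force: [-0.5, -0.2, -0.5]
grip_width: 0.0499
finger_force: 0.0
t: 7.75
tcp_pos: [0.4002, 0.3604, 0.0272]
eef_rot: [0.987, 0.162, 0.0, -0.0]
contact_force: [0.3, 0.2, -0.6]
grip_width: 0.0317
finger_force: 30.0
t: 8.17
tcp_pos: [0.4002, 0.3604, 0.0272]
eef_rot: [0.987, 0.162, 0.0, -0.0]
contact_force: [0.3, 0.4, -0.4]
grip_width: 0.0316
finger_force: 30.0
```

```bash
python3 -m crank '0 0 0 0 0 0; 0 0 0 0 0 0; 0 0 0.1 0 0 0; 0 0 0.1 0 0 0; 0 0 0.05 0 0 0' 5
python3 -m crank '0 0 0 0 0 0; 0 0 0 0 0 0; 0 0 0 0 0 0; 0 0 0 0 0 0; 0 0 0 0 0 0' 1.5
python3 -m crank '0 0 0 0 0 0; 0 0 0 0 0 0; 0 0 0 0 0 0; 0 0 0 0 0 0; 0 0 0 0 0 0'
python3 - <<'E'
from h import *
snap('scene','s3',(300,190,400,265)); print(manip.grip_point_offset)
E
```

```text
t: 8.58
tcp_pos: [0.4001, 0.3603, 0.0244]
eef_rot: [0.987, 0.162, -0.0, 0.0]
contact_force: [-0.3, -0.6, 0.5]
grip_width: 0.0499
finger_force: 0.0
t: 9.0
tcp_pos: [0.4002, 0.3604, 0.0247]
eef_rot: [0.987, 0.162, 0.0, -0.0]
contact_force: [0.3, 0.4, -0.6]
grip_width: 0.0319
finger_force: 30.0
t: 9.42
tcp_pos: [0.4001, 0.3604, 0.0247]
eef_rot: [0.987, 0.162, 0.0, -0.0]
contact_force: [0.2, -0.1, 1.1]
grip_width: 0.0317
finger_force: 30.0
s3 scale 8.0 origin 300 190
0.0187
```

View pics/s3.png

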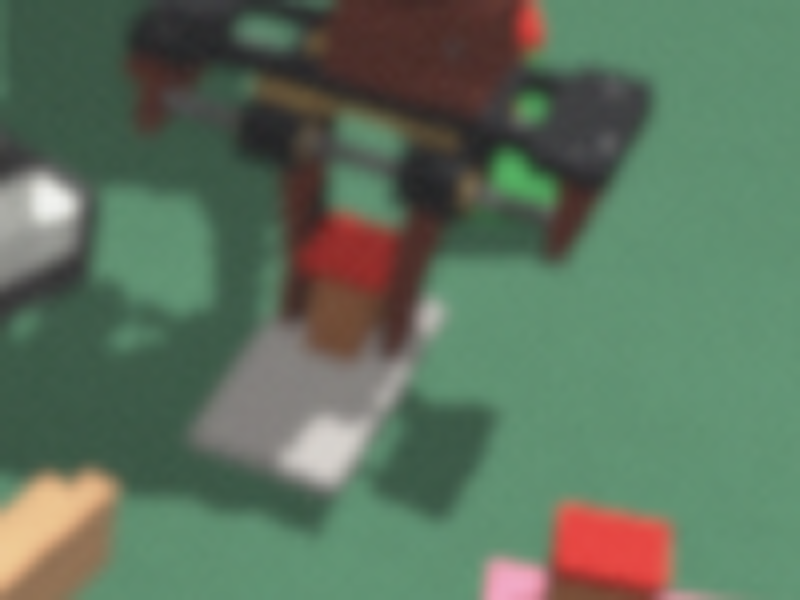

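The fingers are flat and long, so they meet the wider red cap (at crop (350,255)) and not the handle. A cap grip is firm at 30 N. I'll regrip with the cap at the pad centre (TCP 0.040), lift and carry to the bed.

```bash
S='0 0 0 0 0 0'
python3 -m crank '0 0 0 0 0 0; 0 0 0 0 0 0; 0 0 -0.5 0 0 0; 0 0 -0.5 0 0 0; 0 0 -0.5 0 0 0' 5 >/dev/null
python3 -m crank '0 0 0 0 0 0; 0 0 0 0 0 0; 0 0 0 0 0 0; 0 0 0 0 0 0; 0 0 0 0 0 0' 1.5
python3 -m crank '0 0 0 0 0 0; 0 0 0 0 0 0; 0 0 0 0 0 0; 0 0 0 0 0 0; 0 0 0 0 0 0'
python3 -m crank '0 0 -1.6 0 0 0; 0 0 -1.6 0 0 0; 0 0 -1.6 0 0 0; 0 0 -1.6 0 0 0; 0 0 -1.6 0 0 0'
python3 -m crank '0 0 0 0 0 0.095; 0 0 0 0 0 0.095; 0 0 0 0 0 0.095; 0 0 0 0 0 0.094; 0 0 0 0 0 0'
python3 -m crank '0.7 2 0 0 0 0; 0.7 2 0 0 0 0; 0.7 2.1 0 0 0 0; 0.7 2.1 0 0 0 0; 0.7 2.1 0 0 0 0' >/dev/null
python3 -m crank '0.7 2.2 0 0 0 0; 0.7 2.2 0 0 0 0; 0.7 2.2 0 0 0 0; 0.7 2.2 0 0 0 0; 0.7 2.2 0 0 0 0'
python3 - <<'E'
from h import *
go(.4587,.1441,.11,-.054)
snap('wrist','w4')
E
```

```text
t: 10.3
tcp_pos: [0.4002, 0.3604, 0.0397]
eef_rot: [0.987, 0.162, 0.0, -0.0]
contact_force: [-0.3, 0.1, 1.2]
grip_width: 0.0316
finger_force: 30.0
t: 10.72
tcp_pos: [0.4002, 0.3604, 0.0396]
eef_rot: [0.987, 0.162, -0.0, -0.0]
contact_force: [-0.4, 0.1, 1.5]
grip_width: 0.0319
finger_force: 30.0
t: 11.13
tcp_pos: [0.3997, 0.36, 0.1193]
eef_rot: [0.987, 0.162, -0.001, 0.001]
contact_force: [0.2, -0.3, -2.7]
grip_width: 0.0319
finger_force: 30.0
t: 11.55
tcp_pos: [0.3998, 0.36, 0.1186]
eef_rot: [1.0, -0.029, -0.001, 0.001]
contact_force: [0.1, 0.2, -2.5]
grip_width: 0.0315
finger_force: 30.0
t: 12.38
tcp_pos: [0.4583, 0.1427, 0.119]
eef_rot: [1.0, -0.025, -0.0, 0.0]
contact_force: [0.2, 0.4, -2.6]
grip_width: 0.0314
finger_force: 30.0
shift cm [ 0.03 -0.14  0.9 ] turn z 0.003 yaw now -0.051 q6 1.85 t 12.4 tilt [-0.001 -0.   ]
w4 scale 1.5625 origin 0 0
```

View pics/w4.png

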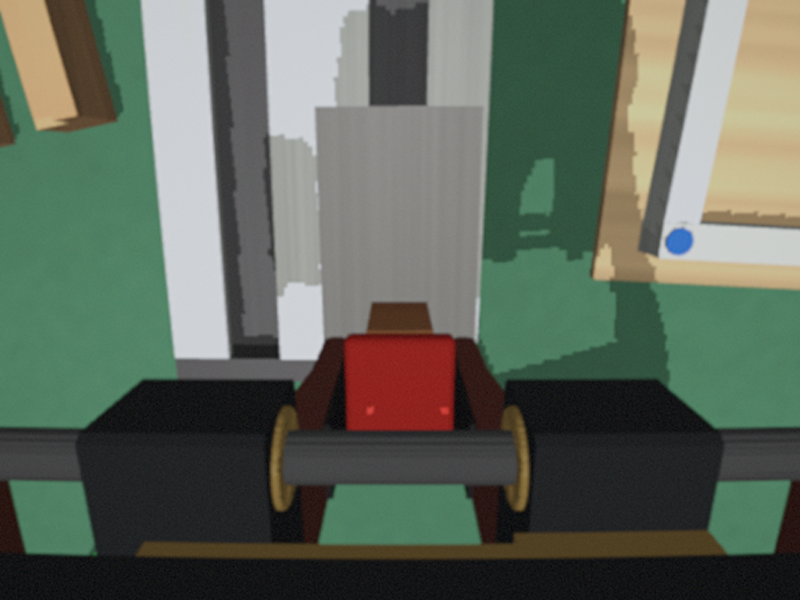

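The slot mouth (370–428, centre 399) lies exactly in line with the plate (316–482, centre 399), parallel to it. So y and yaw are right, and I'll lower the keel into the slot.

```bash

python3 -m crank '0 0 1 0 0 0; 0 0 1 0 0 0; 0 0 1 0 0 0; 0 0 0.5 0 0 0; 0 0 0 0 0 0'
python3 -m crank '0 0 0.4 0 0 0; 0 0 0.4 0 0 0; 0 0 0.4 0 0 0; 0 0 0.3 0 0 0; 0 0 0.3 0 0 0'
python3 -m crank '0 0 0 0 0 0; 0 0 0 0 0 0; 0 0 0 0 0 0; 0 0 0 0 0 0; 0 0 0 0 0 0'
```

```text
t: 12.85
tcp_pos: [0.457, 0.1444, 0.0819]
eef_rot: [1.0, -0.026, -0.002, 0.0]
contact_force: [0.6, 0.4, -1.6]
grip_width: 0.0314
finger_force: 30.0
t: 13.27
tcp_pos: [0.4585, 0.144, 0.0664]
eef_rot: [1.0, -0.027, 0.0, -0.0]
contact_force: [0.8, -0.1, -1.8]
grip_width: 0.0317
finger_force: 30.0
t: 13.68
tcp_pos: [0.4587, 0.1439, 0.0669]
eef_rot: [1.0, -0.027, 0.0, -0.0]
contact_force: [-1.3, -0.1, -2.9]
grip_width: 0.0319
finger_force: 30.0
```

```bash

python3 -m crank '0.5 0 0.15 0 0 0; 1 0 0 0 0 0; 1.2 0 0 0 0 0; 1.2 0 0 0 0 0; 1.2 0 0 0 0 0'
python3 -m crank '1.2 0 0 0 0 0; 1.2 0 0 0 0 0; 1.2 0 0 0 0 0; 1.2 0 0 0 0 0; 1.2 0 0 0 0 0'
python3 -m crank '1.2 0 0 0 0 0; 1.2 0 0 0 0 0; 1 0 0 0 0 0; 0 0 0 0 0 0; 0 0 0 0 0 0'
python3 - <<'E'
from h import *
snap('top','t4',(130,60,290,180))
s,M=tool(); d=s['tcp_pos'][:2]-np.array([.4316,.1806]); print(d@[np.cos(-.054),np.sin(-.054)]+.025)
E
```

```text
t: 14.1
tcp_pos: [0.5103, 0.141, 0.0651]
eef_rot: [1.0, -0.027, 0.0, -0.0]
contact_force: [-0.3, 0.7, -2.1]
grip_width: 0.0317
finger_force: 30.0
t: 14.52
tcp_pos: [0.5702, 0.1378, 0.0649]
eef_rot: [1.0, -0.027, -0.0, 0.0]
contact_force: [0.2, -0.3, -2.0]
grip_width: 0.0314
finger_force: 30.0
t: 14.93
tcp_pos: [0.6036, 0.1359, 0.0648]
eef_rot: [1.0, -0.027, -0.0, 0.0]
contact_force: [0.1, -0.0, -2.1]
grip_width: 0.0321
finger_force: 30.0
t4 scale 5.0 origin 130 60
0.19873422781336705
```

View pics/t4.png

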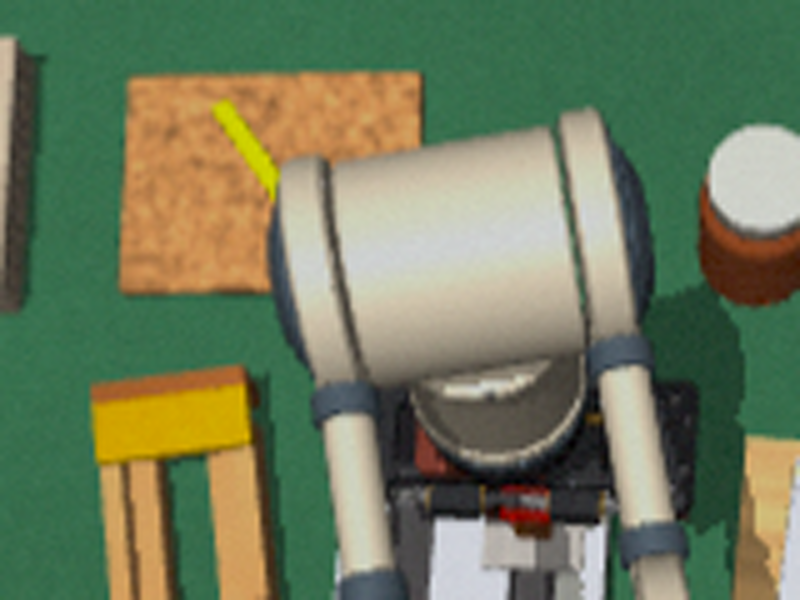

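Occluded by the arm. I'll lift and carry the scraper to the holder front, then look at both from there.

```bash

python3 -m crank '0 0 -1 0 0 0; 0 0 -1.5 0 0 0; 0 0 -1.5 0 0 0; 0 0 -1 0 0 0; 0 0 -1 0 0 0'
python3 -m crank '0 0 0 0 0 -0.085; 0 0 0 0 0 -0.083; -1.32 -2 0 0 0 0; -1.32 -2 0 0 0 0; -1.32 -2 0 0 0 0'
python3 -m crank '-1.32 -2 0 0 0 0; -1.32 -2 0 0 0 0; -1.32 -2 0 0 0 0; -1.32 -2 0 0 0 0; -1.32 -2 0 0 0 0' >/dev/null
python3 -m crank '-1.32 -2 0 0 0 0; -1.32 -2 0 0 0 0; 0 0 0 0 0 0; 0 0 0 0 0 0; 0 0 0 0 0 0'
python3 - <<'E'
from h import *
go(.4496,.3199,.12,.115)
snap('wrist','w5'); snap('top','t5',(180,110,290,192))
a=cv2.imread('pics/w5.png');b=cv2.imread('pics/t5.png')
k=lambda i:cv2.resize(i,(400,300)) if 0 else i
cv2.imwrite('pics/c5.png',np.hstack([cv2.resize(a,(480,360)),cv2.resize(b,(320,360*1))]))
E
```

```text
t: 15.4
tcp_pos: [0.6032, 0.1362, 0.1269]
eef_rot: [1.0, -0.027, 0.001, -0.0]
contact_force: [-0.4, -0.7, -1.6]
grip_width: 0.032
finger_force: 30.0
t: 15.82
tcp_pos: [0.5564, 0.1914, 0.1253]
eef_rot: [0.998, 0.056, -0.0, -0.0]
contact_force: [-0.0, -0.7, -1.2]
grip_width: 0.0316
finger_force: 30.0
t: 16.65
tcp_pos: [0.4496, 0.3194, 0.1254]
eef_rot: [0.998, 0.057, 0.0, 0.0]
contact_force: [0.7, 1.0, -2.3]
grip_width: 0.0317
finger_force: 30.0
shift cm [ 0.01 -0.05  0.54] turn z -0.001 yaw now 0.114 q6 2.01 t 16.6 tilt [ 0. -0.]
w5 scale 1.5625 origin 0 0
t5 scale 7.2727272727272725 origin 180 110
```

View pics/c5.png

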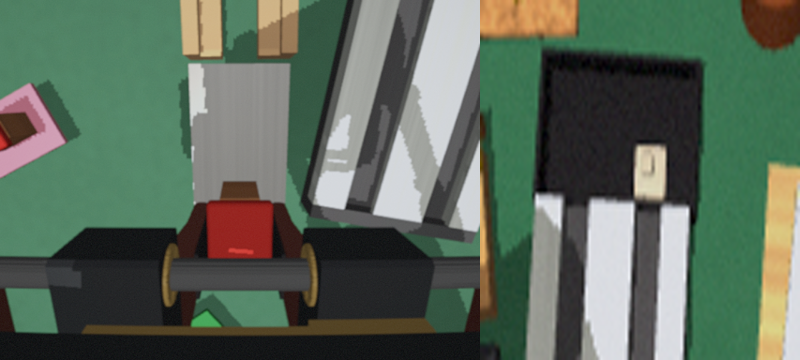

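The left half shows the scraper plate (190–290) pointing at the holder, whose walls span 181–298. The right half shows the lump lying in the tray at (650,172) and both slots empty. I'll measure the holder edges from this picture by code.

```bash
python3 - <<'E'
from h import *
im=cv2.imread('raw_w5.png'); c=load('w5'); hsv=cv2.cvtColor(im,cv2.COLOR_BGR2HSV)
s,M=tool()
m=((hsv[...,0]<25)&(hsv[...,1]>60)&(hsv[...,2]>90)).astype(int)
for r in range(2,58,6):
    x=m[r,170:335]; d=np.flatnonzero(np.diff(np.r_[0,x,0])); segs=[(a+170,b+170) for a,b in zip(d[::2],d[1::2]) if b-a>3]
    L,Rr=segs[0][0],segs[-1][1]; w=p2w(c,[(L,r),(Rr,r)],.036); t=(w-s['tcp_pos'])@M
    print(r,segs,t[:,:2].round(4).tolist(),(t[:,1].mean()).round(4))
E
```

```text
2 [(np.int64(193), np.int64(236)), (np.int64(275), np.int64(318))] [[0.1374, -0.0455], [0.1376, 0.0421]] -0.0017
8 [(np.int64(193), np.int64(237)), (np.int64(275), np.int64(318))] [[0.1335, -0.0456], [0.1337, 0.0423]] -0.0017
14 [(np.int64(193), np.int64(237)), (np.int64(275), np.int64(318))] [[0.1295, -0.0457], [0.1298, 0.0425]] -0.0016
20 [(np.int64(193), np.int64(237)), (np.int64(275), np.int64(318))] [[0.1256, -0.0459], [0.1258, 0.0426]] -0.0016
26 [(np.int64(194), np.int64(237)), (np.int64(275), np.int64(318))] [[0.1216, -0.0453], [0.1218, 0.0428]] -0.0013
32 [(np.int64(194), np.int64(237)), (np.int64(275), np.int64(318))] [[0.1176, -0.0455], [0.1179, 0.043]] -0.0013
38 [(np.int64(194), np.int64(237)), (np.int64(275), np.int64(318))] [[0.1136, -0.0456], [0.1138, 0.0431]] -0.0012
44 [(np.int64(195), np.int64(237)), (np.int64(275), np.int64(318))] [[0.1096, -0.045], [0.1098, 0.0433]] -0.0009
50 [(np.int64(195), np.int64(238)), (np.int64(275), np.int64(317))] [[0.1055, -0.0452], [0.1057, 0.0427]] -0.0012
56 [(np.int64(195), np.int64(237)), (np.int64(275), np.int64(317))] [[0.1014, -0.0453], [0.1016, 0.0429]] -0.0012
```

```bash

python3 -m crank '0 -0.05 1.6 0 0 0; 0 0 1.6 0 0 0; 0 0 1.6 0 0 0; 0 0 1.6 0 0 0; 0 0 1.4 0 0 0' >/dev/null
python3 -m crank '0 0 0 0 0 0; 0 0 0 0 0 0; 1.2 0 0 0 0 0; 1.2 0 0 0 0 0; 1.2 0 0 0 0 0'
python3 -m crank '1.2 0 0 0 0 0; 1.2 0 0 0 0 0; 1.2 0 0 0 0 0; 1.2 0 0 0 0 0; 1.2 0 0 0 0 0'
python3 -m crank '1.2 0 0 0 0 0; 0.9 0 0 0 0 0; 0.9 0 0 0 0 0; 0 0 0 0 0 0; 0 0 0 0 0 0'
```

```text
t: 17.58
tcp_pos: [0.4866, 0.3245, 0.0492]
eef_rot: [0.998, 0.057, 0.001, -0.001]
contact_force: [-0.3, -0.4, -2.5]
grip_width: 0.0318
finger_force: 30.0
t: 18.0
tcp_pos: [0.5464, 0.3312, 0.0491]
eef_rot: [0.998, 0.057, 0.001, -0.0]
contact_force: [-0.6, -0.1, -2.3]
grip_width: 0.0317
finger_force: 30.0
t: 18.42
tcp_pos: [0.5754, 0.3344, 0.0483]
eef_rot: [0.998, 0.056, 0.001, -0.0]
contact_force: [-0.2, 0.5, -2.2]
grip_width: 0.0318
finger_force: 30.0
```

```bash

python3 -m crank '0.4 0 0.1 0 0 0; 0.4 0 0 0 0 0; 0.2 0 0 0 0 0; 0.2 0 0 0 0 0; 0 0 0 0 0 0'
python3 -m crank '0.2 0 0 0 0 0; 0.2 0 0 0 0 0; 0 0 0 0 0 0; 0 0 0 0 0 0; 0 0 0 0 0 0'
```

```text
t: 18.83
tcp_pos: [0.5867, 0.3359, 0.0461]
eef_rot: [0.998, 0.057, 0.0, 0.0]
contact_force: [-1.0, 0.1, -2.2]
grip_width: 0.0317
finger_force: 30.0
t: 19.25
tcp_pos: [0.589, 0.3362, 0.0462]
eef_rot: [0.998, 0.057, -0.002, 0.0]
contact_force: [-6.0, -1.3, -0.2]
grip_width: 0.0314
finger_force: 30.0
```

```bash

python3 -m crank '0 0 0 0 0 0; 0 0 0 0 0 0; 0 0 0 0 0 0; 0 0 0 0 0 0; 0 0 0 0 0 0' 8.7
python3 -m crank '0 0 0 0 0 0; 0 0 -1 0 0 0; 0 0 -2 0 0 0; 0 0 -3 0 0 0; 0 0 -3 0 0 0'
python3 -m crank '-1 0 -3 0 0 0; -1 0 -3 0 0 0; -1 0 -3 0 0 0; 0 0 0 0 0 0; 0 0 0 0 0 0'
python3 - <<'E'
from h import *
c=snap('wrist','w6'); im=cv2.imread('raw_w6.png'); hsv=cv2.cvtColor(im,cv2.COLOR_BGR2HSV)
m=(((hsv[...,0]<6)|(hsv[...,0]>174))&(hsv[...,1]>150)).astype(np.uint8)
n,_,st,ce=cv2.connectedComponentsWithStats(m)
for i in range(1,n):
    if st[i,4]>60: print(st[i],ce[i],p2w(c,[ce[i]],.071)[0].round(4))
go(.46,-.40,.28,0)
E
```

```text
t: 19.67
tcp_pos: [0.5908, 0.3364, 0.0465]
eef_rot: [0.998, 0.057, 0.0, -0.0]
contact_force: [-0.0, 0.9, 0.5]
grip_width: 0.0617
finger_force: 0.0
t: 20.08
tcp_pos: [0.5899, 0.3361, 0.1367]
eef_rot: [0.998, 0.057, -0.001, 0.0]
contact_force: [-0.5, -0.4, 0.5]
grip_width: 0.0871
finger_force: 0.0
t: 20.5
tcp_pos: [0.5613, 0.3335, 0.2304]
eef_rot: [0.998, 0.057, 0.003, -0.001]
contact_force: [0.6, -0.0, -0.1]
grip_width: 0.0869
finger_force: 0.0
w6 scale 1.5625 origin 0 0
[ 241  128   31   36 1074] [256.27746741 145.56517691] [0.5908 0.3374 0.071 ]
[ 58 220  40  31 710] [ 79.02394366 235.15492958] [0.475  0.5139 0.071 ]
shift cm [-18.35  71.69  -5.36] turn z 0.114 yaw now 0.114 q6 1.94 t 20.6 tilt [0.002 0.001]
```

The cap is measured at (0.591, 0.337), which is the expected home position. Next is the rule.

```bash
for i in 1 2 3 4; do python3 -m crank '-0.92 3.58 -0.26 0 0 0; -0.92 3.58 -0.26 0 0 0; -0.92 3.58 -0.26 0 0 0; -0.92 3.58 -0.26 0 0 0; -0.92 3.58 -0.26 0 0 0' >/dev/null; done
python3 -m crank '0 0 0 0 0 0.06; 0 0 0 0 0 0.054; 0 0 0 0 0 0; 0 0 0 0 0 0; 0 0 0 0 0 0'
python3 - <<'E'
from h import *
snap('wrist','w7')
E
```

```text
t: 22.63
tcp_pos: [0.4592, -0.399, 0.277]
eef_rot: [1.0, 0.001, -0.001, -0.001]
contact_force: [-0.2, -0.9, 0.1]
grip_width: 0.0869
finger_force: 0.0
w7 scale 1.5625 origin 0 0
```

View pics/w7.png

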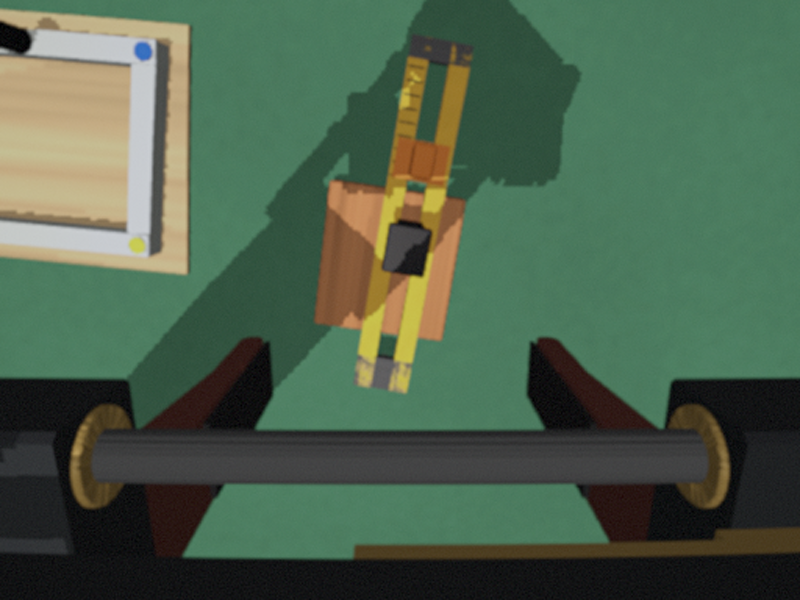

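The wrist view shows the rule's fixed end at (357–410,390) and its far end at (411–472,41). The black handle is at (407,249) and the orange cursor at (422,160). The rest block corners are (331,181), (466,201), (442,340) and (316,323). The frame's blue far dot is at (143,51) and its yellow near dot at (137,245).

```bash
python3 - <<'E'
from h import *
c=load('w7'); k=1.5625
def f(n,uv,z): r=p2w(c,np.array(uv)/k,z)[:,:2]; print(n,r.round(4).tolist()); return r
b=f('beam ends',[(357,386),(409,391),(411,36),(472,46)],.034)
d=(b[2]+b[3]-b[0]-b[1])/2; yaw=np.arctan2(d[1],d[0]); print('len',np.linalg.norm(d),'yaw',yaw, np.arctan2(*(b[2]-b[0])[::-1]),np.arctan2(*(b[3]-b[1])[::-1]))
e=d/np.linalg.norm(d); pin=(b[0]+b[1])/2+e*.018; print('pin0',pin,'handle',pin+e*.11,'mid',pin+e*.092)
f('cap',[(408,249)],.075); f('cursor',[(423,160)],.06)
r=f('rest',[(331,181),(466,201),(442,340),(316,323)],.026); print('rest c',r.mean(0), np.arctan2(*(r[0]-r[3])[::-1]),np.arctan2(*(r[1]-r[2])[::-1]))
f('blue far, yellow near',[(143,51),(137,245)],.03); f('board corner far/near -y',[(190,25),(187,274)],.006)
go(*(pin+e*.11),.12,yaw)
E
```

```text
beam ends [[0.3419, -0.3619], [0.3375, -0.4065], [0.6176, -0.4058], [0.611, -0.4506]]
len 0.27812909842071587 yaw -0.15892078285672123 -0.1580104714868112 -0.15983793196518375
pin0 [ 0.35746681 -0.3870562 ] handle [ 0.46608066 -0.404464  ] mid [ 0.44830748 -0.40161545]
cap [[0.4671, -0.4041]]
cursor [[0.5292, -0.4146]]
rest [[0.5132, -0.3436], [0.498, -0.4508], [0.381, -0.4344], [0.3958, -0.3275]]
rest c [ 0.4470035  -0.38908817] -0.13639041589009707 -0.1393121824551205
blue far, yellow near [[0.6094, -0.2054], [0.4627, -0.1842]]
board corner far/near -y [[0.6328, -0.2334], [0.4336, -0.2129]]
shift cm [ 0.7   0.57 15.74] turn z 0.161 yaw now 0.002 q6 0.8 t 22.7 tilt [-0.001  0.001]
```

```bash

python3 -m crank '0 0 0 0 0 0.08; 0 0 0 0 0 0.08; 0.5 0.2 4 0 0 0; 0.55 0.25 4 0 0 0; 0 0 4 0 0 0' 8.7 >/dev/null
python3 -m crank '0 0 3.5 0 0 0; 0 0 3.5 0 0 0; 0 0 2 0 0 0; 0 0 1.3 0 0 0; 0 0 0 0 0 0'
python3 - <<'E'
from h import *
go(.469,-.405,.053,-.159)
# dots from w1 too
c=load('w1'); print(p2w(c,np.array([(729,225),(783,32)])/1.5625,.03)[:,:2])
E
```

```text
t: 23.52
tcp_pos: [0.4676, -0.4037, 0.0514]
eef_rot: [0.997, -0.079, -0.002, -0.002]
contact_force: [0.1, -0.0, -0.6]
grip_width: 0.0872
finger_force: 0.0
shift cm [ 0.16  0.1  -0.16] turn z 0.0 yaw now -0.159 q6 0.96 t 23.5 tilt [-0.004  0.004]
[[ 0.48182384  0.0024414 ]
 [ 0.62832266 -0.01847389]]
```

```bash

for i in 1 2 3; do python3 -m crank '0 0 0 0 0 0; 0 0 0 0 0 0; 0 0 0 0 0 0; 0 0 0 0 0 0; 0 0 0 0 0 0' 1.5; done | tail -6
python3 -m crank '0 0 -0.8 0 0 0; 0 0 -1 0 0 0; 0 0 -1 0 0 0; 0 0 -1 0 0 0; 0 0 -1 0 0 0' 
python3 -m crank '0 0 0 0 0 0; 0 0 0 0 0 0; 0 0 0 0 0 0; 0 0 0 0 0 0; 0 0 0 0 0 0'
python3 - <<'E'
from h import *
s,_=tool(); print(s['torque'])
yf=-.097;o=np.array([.5459,-.0987]);ex=np.array([np.cos(yf),np.sin(yf)]);ey=np.array([-ex[1],ex[0]])
W=lambda x,y:o+x*ex+y*ey
bn,bf=W(-.06,.08),W(.06,-.087); yn,yfar=W(-.06,-.08),W(.06,.073)
for n,a,b in(('blue',bn,bf),('yel',yn,yfar)):
    d=b-a;L=np.linalg.norm(d);e=d/L; print(n,a,b,L,'yaw',np.arctan2(e[1],e[0]),'handle',a+e*(.113+.001))
e=(bf-bn)/np.linalg.norm(bf-bn); h=bn+e*.114
go(*h,.1,np.arctan2(e[1],e[0]))
E
```

```text
t: 24.77
tcp_pos: [0.4688, -0.4053, 0.0551]
eef_rot: [0.997, -0.08, -0.0, -0.0]
contact_force: [-0.2, 1.6, 2.0]
grip_width: 0.032
finger_force: 30.0
t: 25.18
tcp_pos: [0.4689, -0.4056, 0.1046]
eef_rot: [0.997, -0.08, 0.0, 0.0]
contact_force: [-0.7, -0.5, -3.2]
grip_width: 0.0315
finger_force: 30.0
t: 25.6
tcp_pos: [0.4685, -0.4051, 0.1021]
eef_rot: [0.997, -0.08, -0.001, -0.0]
contact_force: [0.0, -0.0, -3.9]
grip_width: 0.0319
finger_force: 30.0
[-0.0304998   0.11236349 -0.01834273]
blue [ 0.49392989 -0.01326519] [ 0.59719218 -0.19110191] 0.20564289435815672 yaw -1.0447203927141038 handle [ 0.55117427 -0.11185058]
yel [ 0.47843421 -0.17251306] [ 0.61268785 -0.03185404] 0.19444536507718568 yaw 0.8086936403254021 handle [ 0.55714483 -0.09004707]
shift cm [  3.49 -30.27   0.24] turn z 0.885 yaw now -0.16 q6 0.96 t 25.6 tilt [-0.001  0.001]
```

```bash

for i in 1 2; do python3 -m crank '0 0 0 0 0 0.0885; 0 0 0 0 0 0.0885; 0 0 0 0 0 0.0885; 0 0 0 0 0 0.0885; 0 0 0 0 0 0.0885' >/dev/null; done
for i in 1 2; do python3 -m crank '-2.12 -2.19 0 0 0 0; -2.12 -2.19 0 0 0 0; -2.12 -2.19 0 0 0 0; -2.12 -2.19 0 0 0 0; -2.12 -2.19 0 0 0 0' >/dev/null; done
python3 -m crank '0 0 0 0 0 0; 0 0 0 0 0 0; 0 0 0 0 0 0; 0 0 0 0 0 0; 0 0 0 0 0 0'
python3 - <<'E'
from h import *
go(.5512,-.1119,.1,-1.045)
snap('wrist','w8')
E
```

```text
t: 27.68
tcp_pos: [0.5516, -0.1133, 0.103]
eef_rot: [0.866, -0.5, -0.0, 0.0]
contact_force: [-0.9, -0.2, -3.2]
grip_width: 0.032
finger_force: 30.0
shift cm [-0.14 -0.04  0.3 ] turn z -0.002 yaw now -1.047 q6 2.35 t 27.7 tilt [-0. -0.]
w8 scale 1.5625 origin 0 0
```

View pics/w8.png

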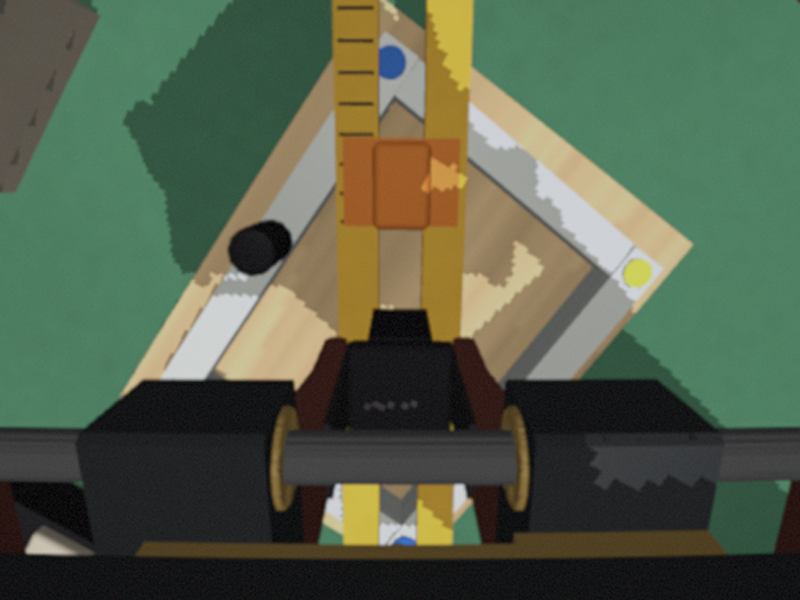

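The blue far dot is at (390,62) with its inside corner at (394,98). The blue near dot is at (404,543) and the yellow near dot at (637,272). The beam lies along the blue diagonal.

```bash
python3 - <<'E'
from h import *
c=load('w8'); s,M=tool(); k=1.5625
P=p2w(c,np.array([(390,62),(394,98),(404,543),(637,272)])/k,.03)
for n,p in zip(('bf dot','bf corner','bn dot','yn dot'),P): print(n,p[:2].round(4),((p-s['tcp_pos'])@M)[:2].round(4))
yf=-.097;ex=np.array([np.cos(yf),np.sin(yf)]);ey=np.array([-ex[1],ex[0]])
seat=P[2][:2]+.014*ex-.014*ey; far=P[0][:2]-.014*ex+.014*ey
for p in(seat,far): print('seat',p,((np.r_[p,.1]-s['tcp_pos'])@M)[:2])
print(P[2][:2]-P[3][:2],np.linalg.norm(P[2]-P[3]))
E
```

```text
bf dot [ 0.6097 -0.2056] [ 0.109  -0.0041]
bf corner [ 0.6009 -0.1937] [ 0.0944 -0.0024]
bn dot [0.4823 0.0011] [-0.1336  0.0028]
yn dot [ 0.4631 -0.1846] [0.0175 0.1123]
seat [ 0.49492118 -0.01421723] [-0.11408457 -0.00044766]
seat [ 0.59711562 -0.19027722] [ 0.08948522 -0.00084767]
[0.01919916 0.18566712] 0.18665713779455118
```

```bash

python3 -m crank '0 -0.05 1 0 0 0; 0 0 1 0 0 0; 0 0 1 0 0 0; 0 0 0.7 0 0 0; 0 0 0.3 0 0 0' 
python3 -m crank '0 0 0.2 0 0 0; 0 0 0.1 0 0 0; 0 0 0.1 0 0 0; 0 0 0 0 0 0; 0 0 0 0 0 0'
```

```text
t: 28.15
tcp_pos: [0.5512, -0.1121, 0.0606]
eef_rot: [0.866, -0.499, -0.001, 0.001]
contact_force: [-1.1, -1.9, -2.6]
grip_width: 0.0319
finger_force: 30.0
t: 28.57
tcp_pos: [0.5524, -0.1119, 0.0595]
eef_rot: [0.867, -0.499, 0.0, -0.0]
contact_force: [-0.5, -2.3, -4.5]
grip_width: 0.0321
finger_force: 30.0
```

```bash

python3 -m crank '0.1 0 0.2 0 0 0; 0 0 0.1 0 0 0; 0 0 0.1 0 0 0; 0 0 0 0 0 0; 0 0 0 0 0 0'
python3 -m crank '0 0 0 0 0 0; 0 0 0 0 0 0; 0 0 0 0 0 0; 0 0 0 0 0 0; 0 0 0 0 0 0'
```

```text
t: 28.98
tcp_pos: [0.5536, -0.1124, 0.059]
eef_rot: [0.867, -0.499, 0.001, -0.001]
contact_force: [-7.3, 2.0, 11.2]
grip_width: 0.0315
finger_force: 30.0
t: 29.4
tcp_pos: [0.5536, -0.1124, 0.059]
eef_rot: [0.867, -0.499, 0.001, -0.001]
contact_force: [-7.5, 1.9, 12.0]
grip_width: 0.0317
finger_force: 30.0
```

```bash

python3 -m crank '0 0 0 0 0 0; 0 0 0 0 0 0; 0 0 0 0 0 0; 0 0 0 0 0 0; 0 0 0 0 0 0' 4.5
python3 -m crank '0 0 -1.5 0 0 0; 0 0 -1.5 0 0 0; 0 0 -2 0 0 0; 0 0 -2 0 0 0; 0 0 -2 0 0 0' 
python3 -m crank '-1 0 -2 0 0 0; -1 0 -2 0 0 0; -1 0 -2 0 0 0; 0 0 0 0 0 0; 0 0 0 0 0 0' 
python3 - <<'E'
from h import *
c=snap('wrist','w9'); s,M=tool(); im=cv2.imread('raw_w9.png'); hsv=cv2.cvtColor(im,cv2.COLOR_BGR2HSV); h,S,v=cv2.split(hsv)
def blobs(n,m,z,amin=20):
    k,_,st,ce=cv2.connectedComponentsWithStats(m.astype(np.uint8))
    for i in range(1,k):
        if st[i,4]>amin: p=p2w(c,[ce[i]],z)[0]; print(n,st[i],p.round(4)[:2],((p-s['tcp_pos'])@M)[:2].round(4))
blobs('blue',(h>100)&(h<125)&(S>130)&(v>80),.03)
blobs('orange',(h>4)&(h<13)&(S>170)&(v>120),.06)
print(s['tcp_pos'],M[:,0])
E
```

```text
t: 29.82
tcp_pos: [0.5529, -0.1127, 0.055]
eef_rot: [0.867, -0.499, -0.0, -0.0]
contact_force: [0.3, 0.2, -0.1]
grip_width: 0.0448
finger_force: 0.0
t: 30.23
tcp_pos: [0.5527, -0.1127, 0.1456]
eef_rot: [0.867, -0.499, -0.0, 0.0]
contact_force: [-0.0, 0.3, 0.2]
grip_width: 0.0448
finger_force: 0.0
t: 30.65
tcp_pos: [0.5384, -0.0868, 0.2061]
eef_rot: [0.867, -0.499, 0.001, -0.0]
contact_force: [-0.4, 0.0, -0.7]
grip_width: 0.045
finger_force: 0.0
w9 scale 1.5625 origin 0 0
blue [249  22  11  14 130] [ 0.61   -0.2054] [ 0.1386 -0.0029]
blue [255 263  10   5  43] [0.4804 0.005 ] [-0.1085  0.0035]
[ 0.53790425 -0.08701115  0.20431737] [ 5.01897897e-01 -8.64926871e-01  9.87695311e-05]
```

View pics/w9.png

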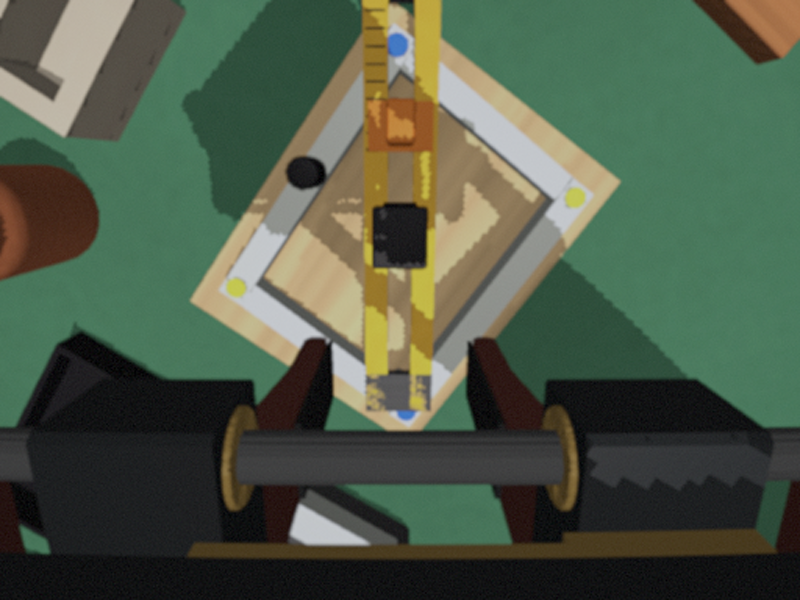

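The rule lies on the rails: fixed end at (398,410), handle (400,236), cursor knob top (401,125). The yellow dots are at (236,287) and (575,197), and the blue far dot is at (397,45).

```bash
python3 - <<'E'
from h import *
c=load('w9'); k=1.5625; s,M=tool()
def f(uv,z): return p2w(c,np.array(uv)/k,z)[:,:2]
yfd,ynd,bfd=f([(236,287),(575,197),(397,45)],.03)
print('yf,yn,bf dots',yfd,ynd,bfd,'far rail len',np.linalg.norm(yfd-bfd))
d=yfd-bfd; yaw=np.arctan2(-d[0],d[1]); print('frame yaw',yaw)
ex=np.array([np.cos(yaw),np.sin(yaw)]);ey=np.array([-ex[1],ex[0]])
v=bfd-ynd; print('bf-yn in frame',v@ex,v@ey,'-> far shift')
o=ynd+.074*ex+.094*ey; print('origin',o)
bn=o-.06*ex+.08*ey; bf=bfd-.014*ex+.014*ey; print('seats bn,bf',bn,bf,np.linalg.norm(bn-bf))
e0,e1=f([(365,410),(432,411)],.038); far=f([(403,125)],.079)[0]; cap=f([(400,236)],.079)[0]
u=M[:2,0]; print('end',(e0+e1)/2,'pin',(e0+e1)/2+.018*u,'from cap',cap-.11*u,'cursor',far,'cap-cursor',np.linalg.norm(far-cap))
g=far; go(*g,.16,None)
E
```

```text
yf,yn,bf dots [ 0.62793976 -0.0182853 ] [ 0.46296262 -0.18448766] [ 0.60952976 -0.20520135] far rail len 0.18782049690062902
frame yaw -0.09817675689233846
bf-yn in frame 0.14789168580366654 -0.006247563534340323 -> far shift
origin [ 0.54582007 -0.09819373]
seats bn,bf [ 0.49395053 -0.01269782] [ 0.59696944 -0.1898965 ] 0.20496894571117258
end [0.4879426  0.00176534] pin [ 0.49697676 -0.01380335] from cap [ 0.49681644 -0.01517499] cursor [ 0.58094177 -0.16312698] cap-cursor 0.06020852798709126
shift cm [8.74 0.1  4.43] turn z 0 yaw now -1.045 q6 2.39 t 30.7 tilt [-0. -0.]
```

```bash

python3 -m crank '1.75 0.02 0 0 0 0; 1.75 0.02 0 0 0 0; 1.75 0.02 0 0 0 0; 1.75 0.02 0 0 0 0; 1.75 0.02 0 0 0 0' >/dev/null
python3 -m crank '0 0 3.5 0 0 0; 0 0 3.5 0 0 0; 0 0 3.5 0 0 0; 0 0 3 0 0 0; 0 0 2.2 0 0 0' 
python3 -m crank '0 0 0 0 0 0; 0 0 0 0 0 0; 0 0 0 0 0 0; 0 0 0 0 0 0; 0 0 0 0 0 0' 0.8
python3 -m crank '0 0 0 0 0 0; 0 0 0 0 0 0; 0 0 0 0 0 0; 0 0 0 0 0 0; 0 0 0 0 0 0'
```

```text
t: 31.53
tcp_pos: [0.578, -0.1628, 0.0414]
eef_rot: [0.866, -0.499, -0.004, 0.001]
contact_force: [-0.1, -0.5, 1.9]
grip_width: 0.0452
finger_force: 1.0
t: 31.95
tcp_pos: [0.5807, -0.1631, 0.0476]
eef_rot: [0.866, -0.499, -0.0, -0.0]
contact_force: [0.4, -0.2, -3.0]
grip_width: 0.016
finger_force: 29.9
t: 32.37
tcp_pos: [0.5806, -0.163, 0.0478]
eef_rot: [0.867, -0.499, -0.0, 0.0]
contact_force: [0.3, 0.8, -4.0]
grip_width: 0.0158
finger_force: 30.0
```

```bash

python3 -m crank '0 0 0.15 0 0 0; 0.5 0 0 0 0 0; 0.7 0 0 0 0 0; 0.7 0 0 0 0 0; 0.5 0 0 0 0 0'
python3 -m crank '0.2 0 0 0 0 0; 0.2 0 0 0 0 0; 0.2 0 0 0 0 0; 0 0 0 0 0 0; 0 0 0 0 0 0'
```

```text
t: 32.78
tcp_pos: [0.5937, -0.1849, 0.0474]
eef_rot: [0.866, -0.499, 0.001, -0.0]
contact_force: [-1.4, -0.3, 3.8]
grip_width: 0.016
finger_force: 30.0
t: 33.2
tcp_pos: [0.5954, -0.1875, 0.0474]
eef_rot: [0.867, -0.499, -0.001, -0.001]
contact_force: [-7.6, 5.6, 9.5]
grip_width: 0.0157
finger_force: 30.0
```

The cursor pin has stopped in the blue far corner. The fixed pin is about 3.5 mm short of its corner, so I'll nudge the rule home by the handle and slide the cursor out again.

```bash
Z='0 0 0 0 0 0'
python3 -m crank '-0.2 0 0 0 0 0; 0 0 0 0 0 0; 0 0 0 0 0 0; 0 0 0 0 0 0; 0 0 0 0 0 0' 4.5 >/dev/null
python3 -m crank '0 0 -1.5 0 0 0; 0 0 -1.5 0 0 0; 0 0 -2 0 0 0; -1.6 0 0 0 0 0; -1.6 0 0 0 0 0' >/dev/null
python3 -m crank '-1.8 0 0 0 0 0; -1.8 0 0 0 0 0; -1.8 0 0 0 0 0; 0 0 1.5 0 0 0; 0 0 1.5 0 0 0'
python3 -m crank '0 0 0.9 0 0 0; 0 0 0 0 0 0; 0 0 0 0 0 0; 0 0 0 0 0 0; 0 0 0 0 0 0' 1.5
python3 -m crank '0 0 0 0 0 0; 0 0 0 0 0 0; 0 0 0 0 0 0; -0.1 0 0 0 0 0; -0.1 0 0 0 0 0'
python3 -m crank '-0.1 0 0 0 0 0; -0.1 0 0 0 0 0; 0 0 0 0 0 0; 0 0 0 0 0 0; 0 0 0 0 0 0'
```

```text
t: 34.45
tcp_pos: [0.5523, -0.1123, 0.0677]
eef_rot: [0.867, -0.499, 0.002, -0.0]
contact_force: [1.0, -0.8, 0.4]
grip_width: 0.0449
finger_force: 0.0
t: 34.87
tcp_pos: [0.5515, -0.113, 0.0576]
eef_rot: [0.866, -0.499, -0.0, 0.0]
contact_force: [-0.4, -0.6, -3.9]
grip_width: 0.0315
finger_force: 30.0
t: 35.28
tcp_pos: [0.551, -0.1113, 0.0579]
eef_rot: [0.867, -0.499, 0.0, -0.0]
contact_force: [-0.5, -1.7, -3.8]
grip_width: 0.0316
finger_force: 30.0
t: 35.7
tcp_pos: [0.5503, -0.1105, 0.0584]
eef_rot: [0.866, -0.499, 0.001, 0.001]
contact_force: [1.0, -4.9, -3.5]
grip_width: 0.0318
finger_force: 30.0
```

```bash
cd .;
python3 -m crank '0 0 0.1 0 0 0; 0 0 0.1 0 0 0; 0 0 0 0 0 0; 0 0 0 0 0 0; 0 0 0 0 0 0' 
python3 -m crank '0 0 0 0 0 0; 0 0 0 0 0 0; 0 0 0 0 0 0; 0 0 -2 0 0 0; 0 0 -2 0 0 0' 4.5
python3 -m crank '1.7 0 0 0 0 0; 1.7 0 0 0 0 0; 1.7 0 0 0 0 0; 1.7 0 0 0 0 0; 1.7 0 0 0 0 0'
python3 -m crank '0.2 0 0 0 0 0; 0 0 1.5 0 0 0; 0 0 1.5 0 0 0; 0 0 1 0 0 0; 0 0 0.6 0 0 0'
python3 -m crank '0 0 0 0 0 0; 0 0 0 0 0 0; 0 0 0 0 0 0; 0 0 0 0 0 0; 0 0 0 0 0 0'
python3 -m crank '0 0 0 0 0 0; 0 0 0 0 0 0; 0 0 0 0 0 0; 0 0 0 0 0 0; 0 0 0 0 0 0' 0.8
```

```text
t: 36.12
tcp_pos: [0.5502, -0.1107, 0.0566]
eef_rot: [0.866, -0.499, 0.001, 0.001]
contact_force: [0.7, -6.1, -1.8]
grip_width: 0.0314
finger_force: 30.0
t: 36.53
tcp_pos: [0.5488, -0.1087, 0.0947]
eef_rot: [0.867, -0.499, -0.002, 0.0]
contact_force: [0.6, 0.7, 0.6]
grip_width: 0.0452
finger_force: 0.0
t: 36.95
tcp_pos: [0.5929, -0.1831, 0.096]
eef_rot: [0.867, -0.499, 0.0, -0.0]
contact_force: [-0.4, -0.5, -0.3]
grip_width: 0.0453
finger_force: 0.0
t: 37.37
tcp_pos: [0.5925, -0.1837, 0.0479]
eef_rot: [0.867, -0.499, -0.001, -0.0]
contact_force: [-0.0, -0.9, 0.5]
grip_width: 0.0448
finger_force: 0.0
t: 37.78
tcp_pos: [0.5938, -0.1848, 0.0507]
eef_rot: [0.867, -0.499, 0.001, -0.0]
contact_force: [0.4, 0.4, -0.5]
grip_width: 0.0451
finger_force: 0.0
t: 38.2
tcp_pos: [0.5935, -0.1846, 0.0497]
eef_rot: [0.867, -0.499, 0.0, -0.0]
contact_force: [-0.8, -0.2, 1.0]
grip_width: 0.0157
finger_force: 30.0
```

```bash
cd .;
python3 -m crank '0.2 0 0 0 0 0; 0.2 0 0 0 0 0; 0.1 0 0 0 0 0; 0.1 0 0 0 0 0; 0 0 0 0 0 0' 
python3 -m crank '0.1 0 0 0 0 0; 0 0 0 0 0 0; 0 0 0 0 0 0; 0 0 0 0 0 0; 0 0 0 0 0 0'
python3 - <<'E'
from h import *
c=snap('wrist','w10')
E
```

```text
t: 38.62
tcp_pos: [0.5951, -0.1873, 0.0496]
eef_rot: [0.867, -0.499, -0.003, -0.001]
contact_force: [-7.0, 7.9, 4.8]
grip_width: 0.0158
finger_force: 30.0
t: 39.03
tcp_pos: [0.5953, -0.188, 0.0497]
eef_rot: [0.867, -0.499, -0.003, -0.001]
contact_force: [-8.6, 9.7, 6.3]
grip_width: 0.0158
finger_force: 30.0
w10 scale 1.5625 origin 0 0
```

Both blue pins are home: the cursor pin is at (0.595,-0.188) and the fixed pin about 2 mm from its seat. Next I'll retract the cursor and regrip the handle.

```bash
cd .;
python3 -m crank '-0.5 0 0 0 0 0; -0.6 0 0 0 0 0; -0.6 0 0 0 0 0; -0.6 0 0 0 0 0; -0.5 0 0 0 0 0' 
python3 -m crank '0 0 0 0 0 0; 0 0 0 0 0 0; 0 0 0 0 0 0; 0 0 0 0 0 0; 0 0 0 0 0 0' 4.5
python3 -m crank '0 0 -1.5 0 0 0; 0 0 -1.5 0 0 0; 0 0 -1.5 0 0 0; -1.2 0 0 0 0 0; -1.2 0 0 0 0 0'
python3 -m crank '-1.2 0 0 0 0 0; -1.2 0 0 0 0 0; -1.2 0 0 0 0 0; 0 0 1.5 0 0 0; 0 0 1.4 0 0 0'
python3 -m crank '0 0 0.7 0 0 0; 0 0 0 0 0 0; 0 0 0 0 0 0; 0 0 0 0 0 0; 0 0 0 0 0 0'
python3 -m crank '0 0 0 0 0 0; 0 0 0 0 0 0; 0 0 0 0 0 0; 0 0 0 0 0 0; 0 0 0 0 0 0' 1.5
```

```text
t: 39.5
tcp_pos: [0.5826, -0.1661, 0.0497]
eef_rot: [0.867, -0.499, 0.0, 0.0]
contact_force: [0.3, -0.7, 0.4]
grip_width: 0.0156
finger_force: 30.0
t: 39.92
tcp_pos: [0.5828, -0.1667, 0.0495]
eef_rot: [0.866, -0.499, -0.0, 0.0]
contact_force: [0.6, -0.3, -0.6]
grip_width: 0.0438
finger_force: 0.0
t: 40.33
tcp_pos: [0.5709, -0.1455, 0.0952]
eef_rot: [0.866, -0.5, 0.001, -0.0]
contact_force: [0.2, -0.3, -1.1]
grip_width: 0.0453
finger_force: 0.0
t: 40.75
tcp_pos: [0.5524, -0.1131, 0.0658]
eef_rot: [0.867, -0.498, 0.001, -0.0]
contact_force: [-0.9, 0.5, -0.4]
grip_width: 0.0448
finger_force: 0.0
t: 41.17
tcp_pos: [0.5532, -0.1147, 0.0597]
eef_rot: [0.867, -0.499, 0.001, -0.0]
contact_force: [-1.6, 0.2, 0.5]
grip_width: 0.0451
finger_force: 0.0
t: 41.58
tcp_pos: [0.5529, -0.1148, 0.0591]
eef_rot: [0.866, -0.499, 0.0, -0.0]
contact_force: [-0.9, -0.3, 2.5]
grip_width: 0.0316
finger_force: 30.0
```

```bash
cd .;
python3 -m crank '0 0 -1 0 0 0; 0 0 -1.4 0 0 0; 0 0 -1.4 0 0 0; 0 0 -1.4 0 0 0; 0 0 -1.4 0 0 0' 
for i in 1 2 3; do python3 -m crank '0 0 0 0 0 -0.116; 0 0 0 0 0 -0.116; 0 0 0 0 0 -0.116; 0 0 0 0 0 -0.116; 0 0 0 0 0 -0.116' >/dev/null; done
python3 -m crank '0 0 0 0 0 -0.114; 0 0 0 0 0 0; 0 0 0 0 0 0; 0 0 0 0 0 0; 0 0 0 0 0 0'
python3 - <<'E'
from h import *
o=np.array([.5458,-.0984]);yaw=-.098;ex=np.array([np.cos(yaw),np.sin(yaw)]);ey=np.array([-ex[1],ex[0]])
yn=o-.06*ex-.08*ey; yf=o+.06*ex+(.08-.0065)*ey; e=(yf-yn); L=np.linalg.norm(e); e/=L
print(yn,yf,L,np.arctan2(e[1],e[0])); t=yn+e*(.1177+.0015); go(*t,.1,np.arctan2(e[1],e[0]))
c=snap('wrist','w11'); s,M=tool()
# compare dark cap front edge (tool x) in w8 and w11, column 256
for tag in('w8','w11'):
    g=cv2.imread(f'raw_{tag}.png')[185:280,256].sum(1); print(tag,[int(x) for x in g[::3]])
E
```

```text
t: 42.0
tcp_pos: [0.5526, -0.1145, 0.1258]
eef_rot: [0.867, -0.499, -0.0, 0.0]
contact_force: [-0.3, 0.1, -4.7]
grip_width: 0.0318
finger_force: 30.0
t: 43.67
tcp_pos: [0.5527, -0.1146, 0.1249]
eef_rot: [0.92, 0.392, 0.0, 0.0]
contact_force: [0.4, -0.2, -2.6]
grip_width: 0.0312
finger_force: 30.0
[ 0.47826043 -0.17214555] [ 0.61270359 -0.03112326] 0.19483903612982686 0.8092773583662555
shift cm [ 2.61 -1.43  2.49] turn z -0.003 yaw now 0.807 q6 0.5 t 43.7 tilt [ 0. -0.]
w11 scale 1.5625 origin 0 0
w8 [390, 392, 397, 404, 303, 26, 38, 39, 32, 42, 38, 46, 49, 75, 73, 79, 76, 73, 62, 80, 53, 59, 70, 72, 81, 115, 69, 70, 75, 61, 99, 136]
w11 [386, 386, 391, 395, 391, 366, 51, 39, 50, 34, 53, 25, 65, 21, 68, 79, 76, 74, 76, 68, 63, 74, 65, 61, 71, 74, 68, 47, 69, 61, 98, 124]
```

```bash
python3 - <<'E'
from h import *
for tag in('w8','w11'):
    g=cv2.imread(f'raw_{tag}.png').sum(2).astype(float)
    print(tag,'front of handle', [int(np.argmin(np.diff(g[185:215,c])))+185 for c in range(244,269,4)])
    # cap/handle step
    print([int(x) for x in g[196:232,256]])
    h,S,v=cv2.split(cv2.cvtColor(cv2.imread(f'raw_{tag}.png'),cv2.COLOR_BGR2HSV))
    m=((h>4)&(h<13)&(S>170)&(v>90)).astype(np.uint8); m[:, :210]=0; m[:,310:]=0; m[180:]=0
    ys,xs=np.nonzero(m); print('orange rows',np.percentile(ys,[1,50,99]),'cols',np.percentile(xs,[1,99]))
    # beam ruler marks on left strip col ~ 227
    print('marks',[int(i) for i in np.flatnonzero((g[1:140,226]<g[1:140,226].mean()*.8))])
    k,_,st,ce=cv2.connectedComponentsWithStats(((h>22)&(h<33)&(S>130)&(v>120)).astype(np.uint8))
c=load('w11'); s,M=tool()
im=cv2.imread('raw_w11.png');h,S,v=cv2.split(cv2.cvtColor(im,cv2.COLOR_BGR2HSV))
for n,m in(('blue',(h>100)&(h<125)&(S>130)&(v>80)),('yel',(h>26)&(h<34)&(S>120)&(v>100))):
    k,_,st,ce=cv2.connectedComponentsWithStats(m.astype(np.uint8))
    for i in range(1,k):
        if 30<st[i,4]<400: p=p2w(c,[ce[i]],.03)[0]; print(n,st[i],p.round(4)[:2],((p-s['tcp_pos'])@M)[:2].round(4))
E
```

```text
w8 front of handle [197, 197, 197, 197, 197, 197, 197]
[380, 303, 166, 69, 26, 37, 42, 38, 59, 27, 39, 43, 39, 32, 40, 35, 42, 23, 25, 38, 62, 56, 46, 48, 39, 49, 61, 59, 75, 73, 74, 73, 69, 81, 79, 75]
orange rows [ 90.63 126.5  145.  ] cols [238.63 276.11]
marks [3, 4, 24, 25, 45, 65, 66, 84, 85]
w11 front of handle [201, 201, 201, 201, 201, 201, 201]
[393, 391, 387, 394, 366, 266, 131, 51, 40, 41, 39, 37, 48, 50, 52, 15, 34, 31, 35, 53, 57, 30, 25, 58, 43, 65, 59, 47, 21, 41, 57, 68, 68, 79, 79, 70]
orange rows [ 95.6 137.  140. ] cols [257.4 288.4]
marks [8, 9, 29, 30, 50, 51, 70]
blue [ 82 140  15  16 184] [0.4815 0.0029] [ 0.0356 -0.1327]
blue [375 216  15  14 165] [ 0.6101 -0.2068] [-0.027   0.1052]
yel [241  21   5  19  88] [ 0.6291 -0.0204] [ 0.1209 -0.0099]
```

```bash
cd .;
python3 -m crank '0.8 -0.5 0 0 0 0; 0.8 -0.5 0 0 0 0; 0.74 -0.43 0 0 0 0; 0 0 0 0 0 0; 0 0 0 0 0 0' >/dev/null
python3 -m crank '0 0 1.4 0 0 0; 0 0 1.4 0 0 0; 0 0 1.4 0 0 0; 0 0 1.2 0 0 0; 0 0 0.7 0 0 0' 
python3 -m crank '0 0 0.2 0 0 0; 0 0 0.2 0 0 0; 0 0 0.1 0 0 0; 0 0 0.1 0 0 0; 0 0 0 0 0 0'
python3 -m crank '0 0 0 0 0 0; 0 0 0 0 0 0; 0 0 0 0 0 0; 0 0 0 0 0 0; 0 0 0 0 0 0'
```

```text
t: 44.55
tcp_pos: [0.5584, -0.0882, 0.0651]
eef_rot: [0.919, 0.393, 0.0, 0.0]
contact_force: [-12.2, -1.0, 37.0]
grip_width: 0.0316
finger_force: 30.0
t: 44.97
tcp_pos: [0.56, -0.0888, 0.0647]
eef_rot: [0.919, 0.393, 0.003, 0.002]
contact_force: [-12.6, 0.6, 29.5]
grip_width: 0.0317
finger_force: 30.0
t: 45.38
tcp_pos: [0.56, -0.0888, 0.0647]
eef_rot: [0.919, 0.393, 0.003, 0.002]
contact_force: [-12.4, 1.4, 29.2]
grip_width: 0.0319
finger_force: 30.0
```

Contact at 0.0647, too early: a pin is probably on a rail. I'll lift and check.

```bash
cd .;
python3 -m crank '0 0 -0.5 0 0 0; 0 0 -1 0 0 0; 0 0 -1 0 0 0; 0 0 -1 0 0 0; 0 0 -1 0 0 0' 
python3 -m crank '0 0 0 0 0 0; 0 0 0 0 0 0; 0 0 0 0 0 0; 0 0 0 0 0 0; 0 0 0 0 0 0'
python3 - <<'E'
from h import *
c=snap('wrist','w12'); s,M=tool()
g=cv2.imread('raw_w12.png').sum(2).astype(float)
print('front of handle', [int(np.argmin(np.diff(g[185:215,c_])))+185 for c_ in range(244,269,4)])
print('marks',[int(i) for i in np.flatnonzero((g[1:140,226]<g[1:140,226].mean()*.8))])
print(s['torque'],s['contact_force'])
E
```

```text
t: 45.8
tcp_pos: [0.5582, -0.0877, 0.1026]
eef_rot: [0.919, 0.393, -0.001, -0.0]
contact_force: [-0.4, 0.5, -4.0]
grip_width: 0.0315
finger_force: 30.0
t: 46.22
tcp_pos: [0.5581, -0.0877, 0.1017]
eef_rot: [0.919, 0.393, -0.001, -0.0]
contact_force: [-0.8, -0.4, -4.6]
grip_width: 0.0317
finger_force: 30.0
w12 scale 1.5625 origin 0 0
front of handle [206, 206, 206, 206, 206, 206, 206]
marks [0, 18, 19, 20, 38, 39, 57, 58, 76, 77]
[-0.06146564 -0.06590256 -0.06195098] [-0.58039032  0.50459542 -3.18350866]
```

View pics/w12.png

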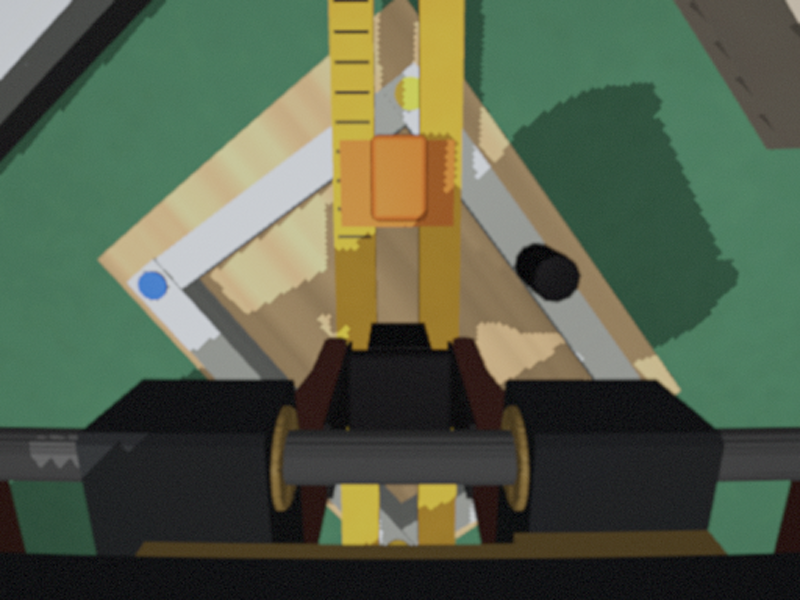

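The yellow near dot is at (398,545), the far dot at (410,95) and its inside corner at (402,125). The marks' spacing shows the rule pitched in the grip with its near end up, because the fixed pin met the near rail. I'll level it, shift about 5 mm inward, lower, then push back into the corner.

```bash
python3 - <<'E'
from h import *
c=load('w12'); s,M=tool()
P=p2w(c,np.array([(398,547),(410,95),(402,125),(152,285)])/1.5625,.03)
for n,p in zip(('yn dot','yf dot','yf corner','bn dot'),P): print(n,p[:2].round(4),((p-s['tcp_pos'])@M)[:2].round(4))
o=np.array([.5458,-.0984]);yaw=-.098;ex=np.array([np.cos(yaw),np.sin(yaw)]);ey=np.array([-ex[1],ex[0]])
for q in (o-.06*ex-.08*ey, P[0][:2]+.014*ex+.014*ey, P[1][:2]-.014*ex-.014*ey): print('seat',q,((np.r_[q,.1]-s['tcp_pos'])@M)[:2].round(4))
E
python3 -m crank '0 0 0 0 0.045 0; 0 0 0 0 0.045 0; 0 0 0 0 0 0; 0 0 0 0 0 0; 0 0 0 0 0 0'
python3 - <<'E'
from h import *
snap('wrist','w13')
g=cv2.imread('raw_w13.png').sum(2).astype(float)
print('marks',[int(i) for i in np.flatnonzero((g[1:140,226]<g[1:140,226].mean()*.8))])
E
```

```text
yn dot [ 0.465  -0.1834] [-0.1336 -0.0012]
yf dot [ 0.6276 -0.0203] [0.0968 0.0038]
yf corner [ 0.6166 -0.0269] [0.0843 0.0003]
bn dot [0.4815 0.0027] [ 0.0125 -0.1178]
seat [ 0.47826043 -0.17214555] [-0.1163  0.0005]
seat [ 0.48028054 -0.17087307] [-0.1139  0.0011]
seat [ 0.612301   -0.03282613] [0.0771 0.0013]
t: 46.68
tcp_pos: [0.5584, -0.0879, 0.1026]
eef_rot: [0.918, 0.393, 0.041, -0.018]
contact_force: [0.2, 0.3, -4.2]
grip_width: 0.0315
finger_force: 30.0
w13 scale 1.5625 origin 0 0
marks [0, 18, 19, 20, 38, 39, 57, 58, 59, 76, 77]
```

```bash
cd .;
python3 -m crank '0.2 0.1 0.5 0 0 0; 0 0 1 0 0 0; 0 0 1 0 0 0; 0 0 0.8 0 0 0; 0 0 0 0 0 0' 
python3 -m crank '0 0 0.3 0 0 0; 0 0 0.2 0 0 0; 0 0 0.2 0 0 0; 0 0 0 0 0 0; 0 0 0 0 0 0'
python3 -m crank '0 0 0.2 0 0 0; 0 0 0.1 0 0 0; 0 0 0 0 0 0; 0 0 0 0 0 0; 0 0 0 0 0 0'
```

```text
t: 47.15
tcp_pos: [0.5611, -0.0842, 0.0662]
eef_rot: [0.918, 0.393, 0.039, -0.019]
contact_force: [-0.7, 0.3, -3.8]
grip_width: 0.0314
finger_force: 30.0
t: 47.57
tcp_pos: [0.5632, -0.0845, 0.0632]
eef_rot: [0.918, 0.393, 0.042, -0.018]
contact_force: [-0.0, 1.0, -4.0]
grip_width: 0.0314
finger_force: 30.0
t: 47.98
tcp_pos: [0.5633, -0.0842, 0.06]
eef_rot: [0.918, 0.393, 0.041, -0.018]
contact_force: [0.4, 0.8, -2.8]
grip_width: 0.0318
finger_force: 30.0
```

```bash
cd .;
python3 -m crank '0 0 0.1 0 0 0; 0 0 0.1 0 0 0; 0 0 0.1 0 0 0; 0 0 0 0 0 0; 0 0 0 0 0 0' 
python3 -m crank '-0.2 0 0 0 0 0; -0.15 0 0 0 0 0; -0.1 0 0 0 0 0; 0 0 0 0 0 0; 0 0 0 0 0 0' 
python3 -m crank '-0.1 0 0 0 0 0; -0.1 0 0 0 0 0; 0 0 0 0 0 0; 0 0 0 0 0 0; 0 0 0 0 0 0'
```

```text
t: 48.4
tcp_pos: [0.5637, -0.084, 0.0583]
eef_rot: [0.918, 0.393, 0.042, -0.017]
contact_force: [-4.2, 1.1, 6.0]
grip_width: 0.0318
finger_force: 30.0
t: 48.82
tcp_pos: [0.5619, -0.087, 0.0583]
eef_rot: [0.918, 0.393, 0.043, -0.017]
contact_force: [1.6, 2.9, 5.0]
grip_width: 0.0315
finger_force: 30.0
t: 49.23
tcp_pos: [0.5608, -0.0884, 0.0583]
eef_rot: [0.918, 0.393, 0.044, -0.017]
contact_force: [1.3, 2.5, 5.8]
grip_width: 0.0319
finger_force: 30.0
```

```bash
cd .;
python3 -m crank '-0.1 0 0 0 0 0; -0.1 0 0 0 0 0; 0 0 0 0 0 0; 0 0 0 0 0 0; 0 0 0 0 0 0' 
python3 -m crank '-0.1 0 0 0 0 0; -0.05 0 0 0 0 0; 0 0 0 0 0 0; 0 0 0 0 0 0; 0 0 0 0 0 0' 
```

```text
t: 49.65
tcp_pos: [0.5601, -0.0892, 0.0582]
eef_rot: [0.918, 0.394, 0.045, -0.017]
contact_force: [5.3, 5.8, 4.9]
grip_width: 0.0316
finger_force: 30.0
t: 50.07
tcp_pos: [0.5599, -0.0893, 0.0582]
eef_rot: [0.918, 0.394, 0.046, -0.017]
contact_force: [8.2, 8.0, 3.5]
grip_width: 0.0318
finger_force: 30.0
```

```bash
cd .;
python3 -m crank '0.1 0 0 0 0 0; 0 0 0 0 0 0; 0 0 0 0 0 0; 0 0 0 0 0 0; 0 0 0 0 0 0' 4.5 
python3 -m crank '0 0 0 0 0 0; 0 0 -1 0 0 0; 0 0 -1.5 0 0 0; 0 0 -1.5 0 0 0; 0 0 -1 0 0 0' 
python3 -m crank '0 0 0 0 -0.045 0; 0 0 0 0 -0.045 0; 0 0 -1 0 0 0; 0 0 -1 0 0 0; 0 0 0 0 0 0' 
python3 - <<'E'
from h import *
go(.5987,-.0459,.05,.809)
c=snap('wrist','w14'); s,M=tool(); im=cv2.imread('raw_w14.png'); h,S,v=cv2.split(cv2.cvtColor(im,cv2.COLOR_BGR2HSV))
m=((h>4)&(h<16)&(S>170)&(v>100)).astype(np.uint8); m[:,:210]=0; m[:,300:]=0; m[200:]=0
for r in range(20,180,5):
    x=np.flatnonzero(m[r]); 
    if len(x)>3: print(r,x.min(),x.max(),len(x),end=' | ')
g=im.sum(2).astype(float); print('\nmarks',[int(i) for i in np.flatnonzero((g[1:140,230]<g[1:140,230].mean()*.8))])
E
```

```text
t: 50.48
tcp_pos: [0.5569, -0.0908, 0.0557]
eef_rot: [0.919, 0.393, 0.041, -0.018]
contact_force: [-0.1, 0.8, 0.4]
grip_width: 0.0451
finger_force: 0.0
t: 50.9
tcp_pos: [0.5546, -0.0941, 0.1084]
eef_rot: [0.918, 0.393, 0.042, -0.017]
contact_force: [-0.1, 0.3, -0.8]
grip_width: 0.0447
finger_force: 0.0
t: 51.32
tcp_pos: [0.5553, -0.094, 0.1294]
eef_rot: [0.919, 0.394, 0.002, 0.001]
contact_force: [0.7, 0.3, 0.8]
grip_width: 0.0454
finger_force: 0.0
shift cm [ 6.45 -0.21  7.96] turn z 0.0 yaw now 0.809 q6 0.53 t 51.3 tilt [ 0.005 -0.   ]
w14 scale 1.5625 origin 0 0
85 242 274 33 | 90 241 277 17 | 95 241 276 16 | 100 242 277 16 | 105 242 276 15 | 110 242 276 15 | 115 242 276 15 | 120 242 266 25 | 
marks [14, 15, 30, 132, 133, 134, 135, 136, 137, 138]
```

```bash
cd .;
python3 -m crank '1.6 -0.05 0 0 0 0; 1.6 -0.05 0 0 0 0; 1.6 -0.05 0 0 0 0; 1.65 -0.05 0 0 0 0; 0 0 0 0 0 0' >/dev/null
python3 -m crank '0 0 2 0 0 0; 0 0 2 0 0 0; 0 0 2 0 0 0; 0 0 1.2 0 0 0; 0 0 0.7 0 0 0' 
python3 -m crank '0 0 0 0 0 0; 0 0 0 0 0 0; 0 0 0 0 0 0; 0 0 0 0 0 0; 0 0 0 0 0 0'
python3 -m crank '0 0 0 0 0 0; 0 0 0 0 0 0; 0 0 0 0 0 0; 0 0 0 0 0 0; 0 0 0 0 0 0' 0.8
```

```text
t: 52.2
tcp_pos: [0.5961, -0.0454, 0.0443]
eef_rot: [0.919, 0.394, -0.002, -0.001]
contact_force: [-0.1, 0.0, 0.2]
grip_width: 0.045
finger_force: 0.0
t: 52.62
tcp_pos: [0.598, -0.0458, 0.0484]
eef_rot: [0.919, 0.393, 0.001, 0.001]
contact_force: [0.3, 0.6, 1.1]
grip_width: 0.0452
finger_force: 0.0
t: 53.03
tcp_pos: [0.5975, -0.0458, 0.0471]
eef_rot: [0.919, 0.393, 0.0, 0.0]
contact_force: [-0.4, 0.4, -0.2]
grip_width: 0.0158
finger_force: 30.0
```

```bash
cd .;
python3 -m crank '0.4 0 0 0 0 0; 0.5 0 0 0 0 0; 0.4 0 0 0 0 0; 0.2 0 0 0 0 0; 0.1 0 0 0 0 0' 
python3 -m crank '0.1 0 0 0 0 0; 0.1 0 0 0 0 0; 0 0 0 0 0 0; 0 0 0 0 0 0; 0 0 0 0 0 0'
python3 -m crank '0.1 0 0 0 0 0; 0.1 0 0 0 0 0; 0 0 0 0 0 0; 0 0 0 0 0 0; 0 0 0 0 0 0'
```

```text
t: 53.45
tcp_pos: [0.6078, -0.035, 0.0471]
eef_rot: [0.919, 0.393, -0.001, 0.001]
contact_force: [-6.3, -6.6, 3.9]
grip_width: 0.0158
finger_force: 30.0
t: 53.87
tcp_pos: [0.608, -0.0346, 0.0471]
eef_rot: [0.92, 0.393, -0.003, 0.001]
contact_force: [-7.8, -6.3, 4.9]
grip_width: 0.0158
finger_force: 30.0
t: 54.28
tcp_pos: [0.6091, -0.0333, 0.0471]
eef_rot: [0.92, 0.393, -0.003, 0.001]
contact_force: [-10.0, -6.9, 5.6]
grip_width: 0.0157
finger_force: 30.0
```

Forces in both x and y show the cursor pin seated in the yellow far corner, as the fixed pin was in its own. So yellow reads about 194 mm against blue at about 204 mm. I'll retract the cursor a little and take the rule back to the rest.

```bash
cd .;
python3 -m crank '-0.4 0 0 0 0 0; -0.5 0 0 0 0 0; -0.4 0 0 0 0 0; 0 0 0 0 0 0; 0 0 0 0 0 0' 
python3 -m crank '0 0 0 0 0 0; 0 0 0 0 0 0; 0 0 0 0 0 0; 0 0 0 0 0 0; 0 0 0 0 0 0' 4.5
python3 -m crank '0 0 -1.5 0 0 0; 0 0 -1.5 0 0 0; 0 0 -1.5 0 0 0; -1.3 0 0 0 0 0; -1.3 0 0 0 0 0'
python3 -m crank '-1.3 0 0 0 0 0; -1.3 0 0 0 0 0; -1.3 0 0 0 0 0; 0 0 1.5 0 0 0; 0 0 1 0 0 0'
python3 -m crank '0 0 0.7 0 0 0; 0 0 0 0 0 0; 0 0 0 0 0 0; 0 0 0 0 0 0; 0 0 0 0 0 0'
python3 -m crank '0 0 0 0 0 0; 0 0 0 0 0 0; 0 0 0 0 0 0; 0 0 0 0 0 0; 0 0 0 0 0 0' 1.5
python3 -m crank '0 0 -1 0 0 0; 0 0 -1.5 0 0 0; 0 0 -1.5 0 0 0; 0 0 -1.5 0 0 0; 0 0 -1.5 0 0 0'
python3 - <<'E'
from h import *
print(manip.sense()['torque'])
snap('wrist','w15'); g=cv2.imread('raw_w15.png').sum(2).astype(float)
print('front of handle', [int(np.argmin(np.diff(g[185:215,c_])))+185 for c_ in range(244,269,4)])
print('marks',[int(i) for i in np.flatnonzero((g[1:140,226]<g[1:140,226].mean()*.8))])
c=np.array([.447,-.389]);e=np.array([np.cos(-.138),np.sin(-.138)])
go(*(c+e*.025),.12,-.138)
E
```

```text
t: 54.7
tcp_pos: [0.602, -0.0407, 0.0471]
eef_rot: [0.919, 0.393, 0.0, 0.0]
contact_force: [0.5, -0.5, 1.2]
grip_width: 0.0155
finger_force: 30.0
t: 55.12
tcp_pos: [0.6021, -0.0405, 0.0468]
eef_rot: [0.919, 0.394, -0.0, -0.0]
contact_force: [0.1, 0.4, 0.6]
grip_width: 0.0435
finger_force: 0.0
t: 55.53
tcp_pos: [0.5841, -0.0599, 0.0926]
eef_rot: [0.919, 0.394, 0.001, 0.001]
contact_force: [0.2, -1.1, -0.7]
grip_width: 0.0452
finger_force: 0.0
t: 55.95
tcp_pos: [0.556, -0.089, 0.0661]
eef_rot: [0.92, 0.393, -0.0, -0.0]
contact_force: [0.2, 0.8, 0.0]
grip_width: 0.045
finger_force: 0.0
t: 56.37
tcp_pos: [0.5577, -0.0876, 0.0607]
eef_rot: [0.919, 0.394, 0.0, 0.0]
contact_force: [-0.2, -0.1, -0.5]
grip_width: 0.0446
finger_force: 0.0
t: 56.78
tcp_pos: [0.5575, -0.0876, 0.0604]
eef_rot: [0.919, 0.394, 0.0, 0.0]
contact_force: [0.5, 0.8, 1.5]
grip_width: 0.0318
finger_force: 30.0
t: 57.2
tcp_pos: [0.5565, -0.0876, 0.1301]
eef_rot: [0.919, 0.393, -0.001, -0.001]
contact_force: [0.7, 0.6, -3.8]
grip_width: 0.0315
finger_force: 30.0
[-0.02857856  0.01513753 -0.00369367]
w15 scale 1.5625 origin 0 0
front of handle [199, 199, 199, 199, 199, 199, 199]
marks [7, 8, 28, 29, 48, 49, 68, 69]
shift cm [-27.98  14.8    1.4 ] turn z 0.947 yaw now 0.809 q6 0.55 t 57.2 tilt [ 0.003 -0.001]
```

```bash
cd .;
python3 -m crank '0 0 0 0 0 0.105; 0 0 0 0 0 0.105; 0 0 0 0 0 0.105; 0 0 0 0 0 0.105; 0 0 0 0 0 0.105' >/dev/null
python3 -m crank '0 0 0 0 0 0.105; 0 0 0 0 0 0.105; 0 0 0 0 0 0.105; 0 0 0 0 0 0.107; 0 0 0 0 0 0' 
for i in 1 2; do python3 -m crank '-0.445 3.14 0 0 0 0; -0.445 3.14 0 0 0 0; -0.445 3.14 0 0 0 0; -0.445 3.14 0 0 0 0; -0.445 3.14 0 0 0 0' >/dev/null; done
python3 -m crank '0 0 0 0 0 0; 0 0 0 0 0 0; 0 0 0 0 0 0; 0 0 0 0 0 0; 0 0 0 0 0 0'
python3 - <<'E'
from h import *
go(.4693,-.3921,.0564,-.138)
E
```

```text
t: 58.08
tcp_pos: [0.5566, -0.0876, 0.129]
eef_rot: [0.997, -0.071, -0.001, -0.0]
contact_force: [0.2, 0.2, -3.7]
grip_width: 0.0314
finger_force: 30.0
t: 59.33
tcp_pos: [0.4704, -0.3914, 0.13]
eef_rot: [0.998, -0.068, -0.0, -0.0]
contact_force: [-0.2, 0.3, -3.5]
grip_width: 0.0314
finger_force: 30.0
shift cm [-0.1   0.09  7.36] turn z 0.002 yaw now -0.136 q6 0.96 t 59.3 tilt [-0.  0.]
```

```bash
cd .;
python3 -m crank '-0.1 0.1 1.5 0 0 0; 0 0 1.7 0 0 0; 0 0 1.7 0 0 0; 0 0 1.2 0 0 0; 0 0 0.6 0 0 0' >/dev/null
python3 -m crank '0 0 0.2 0 0 0; 0 0 0.2 0 0 0; 0 0 0.2 0 0 0; 0 0 0 0 0 0; 0 0 0 0 0 0' 
python3 -m crank '0 0 0 0 0 0; 0 0 0 0 0 0; 0 0 0 0 0 0; 0 0 0 0 0 0; 0 0 0 0 0 0'
```

```text
t: 60.17
tcp_pos: [0.4691, -0.3937, 0.0578]
eef_rot: [0.998, -0.069, 0.0, 0.0]
contact_force: [0.0, -0.4, -3.4]
grip_width: 0.0318
finger_force: 30.0
t: 60.58
tcp_pos: [0.4687, -0.3935, 0.057]
eef_rot: [0.998, -0.069, 0.0, 0.0]
contact_force: [-0.7, -0.5, -2.8]
grip_width: 0.0314
finger_force: 30.0
```

```bash
cd .;
python3 -m crank '0 0 0.1 0 0 0; 0 0 0 0 0 0; 0 0 0 0 0 0; 0 0 0 0 0 0; 0 0 0 0 0 0' 
python3 -m crank '0 0 0 0 0 0; 0 0 0 0 0 0; 0 0 0 0 0 0; 0 0 0 0 0 0; 0 0 0 0 0 0' 6.5
python3 -m crank '0 0 -2 0 0 0; 0 0 -3.5 0 0 0; 0 0 -3.5 0 0 0; 0 0 -3.5 0 0 0; 0 0 -3.5 0 0 0' 
for i in 1 2; do python3 -m crank '0.21 -2.98 0 0 0 0; 0.21 -2.98 0 0 0 0; 0.21 -2.98 0 0 0 0; 0.21 -2.98 0 0 0 0; 0.21 -2.98 0 0 0 0' >/dev/null; done
python3 -m crank '0 0 0 0 0 -0.038; 0 0 0 0 0 0; 0 0 0 0 0 0; 0 0 0 0 0 0; 0 0 0 0 0 0'
cat >> h.py <<'E'
def dots(tag):
    c=snap('wrist',tag); im=cv2.imread(f'raw_{tag}.png'); h,S,v=cv2.split(cv2.cvtColor(im,cv2.COLOR_BGR2HSV))
    for n,m,z in(('blue',(h>100)&(h<125)&(S>130)&(v>80),.03),('yel',(h>26)&(h<34)&(S>120)&(v>100),.03),('black',(v<45),.066)):
        k,_,st,ce=cv2.connectedComponentsWithStats(m.astype(np.uint8))
        for i in range(1,k):
            if 30<st[i,4]<900: print(n,st[i],p2w(c,[ce[i]],z)[0].round(4)[:2])
E
python3 - <<'E'
from h import *
dots('w16'); go(.6188,-.1122,.038,-.098)
c=snap('top','t16'); im=cv2.imread('raw_t16.png'); h,S,v=cv2.split(cv2.cvtColor(im,cv2.COLOR_BGR2HSV))
x,y=np.array(w2p(cam('top'),[.447,-.389,.026]))[0].astype(int); print('rest px',x,y)
E
```

```text
t: 61.0
tcp_pos: [0.4689, -0.3936, 0.0566]
eef_rot: [0.998, -0.069, 0.0, 0.0]
contact_force: [-0.4, -0.2, 0.7]
grip_width: 0.0315
finger_force: 30.0
t: 61.42
tcp_pos: [0.4688, -0.3934, 0.056]
eef_rot: [0.998, -0.069, 0.0, 0.0]
contact_force: [-0.1, 0.2, -0.1]
grip_width: 0.0616
finger_force: 0.0
t: 61.83
tcp_pos: [0.4686, -0.3932, 0.2176]
eef_rot: [0.998, -0.069, 0.0, -0.0]
contact_force: [0.2, -1.6, -0.2]
grip_width: 0.0648
finger_force: 0.0
t: 63.08
tcp_pos: [0.5305, -0.102, 0.216]
eef_rot: [0.999, -0.051, -0.0, 0.0]
contact_force: [-0.3, -0.0, -0.3]
grip_width: 0.065
finger_force: 0.0
w16 scale 1.5625 origin 0 0
blue [344  77  11  12 111] [ 0.6102 -0.205 ]
blue [163 216  11  11  78] [0.4816 0.0031]
yel [159  78  12  12 112] [ 0.6284 -0.0176]
black [248  71  19  21 316] [ 0.6185 -0.1112]
black [ 16 121   7  19  44] [0.5983 0.12  ]
black [ 22 152   8  24  49] [0.5669 0.1216]
black [112 281  21   3  42] [0.4292 0.053 ]
black [229 281 173   4 310] [ 0.408 -0.156]
black [134 282  25   3  46] [0.4266 0.0265]
black [160 282  68   3 118] [ 0.4212 -0.0238]
shift cm [ 8.89  0.11 17.79] turn z -0.004 yaw now -0.102 q6 1.42 t 63.1 tilt [-0. -0.]
t16 scale 1.5625 origin 0 0
rest px 425 217
```

```bash
cd .;
python3 -m crank '2.2 0 0 0 0 0; 2.2 0 0 0 0 0; 2.2 0.1 0 0 0 0; 2.28 0 0 0 0 0; 0 0 3 0 0 0' >/dev/null
python3 -m crank '0 0 4 0 0 0; 0 0 4 0 0 0; 0 0 4 0 0 0; 0 0 2 0 0 0; 0 0 0.5 0 0 0' 
python3 -m crank '0 0 0 0 0 0; 0 0 0 0 0 0; 0 0 0 0 0 0; 0 0 0 0 0 0; 0 0 0 0 0 0' 1.2
python3 -m crank '0 0 0 0 0 0; 0 0 0 0 0 0; 0 0 0 0 0 0; 0 0 0 0 0 0; 0 0 0 0 0 0' 
python3 -m crank '0 -0.15 0 0 0 0; 0 -0.15 0 0 0 0; 0 -0.15 0 0 0 0; 0 -0.15 0 0 0 0; 0 0 0 0 0 0' 
```

```text
t: 64.02
tcp_pos: [0.6155, -0.1109, 0.0345]
eef_rot: [0.999, -0.051, -0.005, -0.001]
contact_force: [-1.1, 0.0, -1.3]
grip_width: 0.0651
finger_force: 0.0
t: 64.43
tcp_pos: [0.62, -0.1113, 0.0433]
eef_rot: [0.999, -0.05, 0.002, 0.0]
contact_force: [-0.2, 0.2, 0.2]
grip_width: 0.0353
finger_force: 0.0
t: 64.85
tcp_pos: [0.6192, -0.1118, 0.0418]
eef_rot: [0.999, -0.05, 0.001, 0.001]
contact_force: [-0.4, -3.2, 3.9]
grip_width: 0.0195
finger_force: 30.0
t: 65.27
tcp_pos: [0.6197, -0.1068, 0.0418]
eef_rot: [0.999, -0.051, 0.001, 0.001]
contact_force: [-0.1, -7.4, 3.4]
grip_width: 0.0194
finger_force: 30.0
```

```bash
cd .;
python3 -m crank '0 -0.06 0 0 0 0; 0 -0.05 0 0 0 0; 0 0 0 0 0 0; 0 0 0 0 0 0; 0 0 0 0 0 0' 
python3 -m crank '0 0 0 0 0 0; 0 0 0 0 0 0; 0 0 0 0 0 0; 0 0 0 0 0 0; 0 0 0 0 0 0' 5
python3 -m crank '0 0 -2 0 0 0; 0 0 -3 0 0 0; 0 0 -4 0 0 0; 0 0 -4 0 0 0; 0 0 -4 0 0 0' 
python3 -m crank '-2.2 0 0 0 0 0; -2.2 0 0 0 0 0; -2.2 0 0 0 0 0; -2.2 0 0 0 0 0; 0 0 0 0 0 0' 
python3 - <<'E'
from h import *
dots('w17')
E
```

```text
t: 65.68
tcp_pos: [0.6198, -0.1059, 0.0418]
eef_rot: [0.999, -0.051, 0.001, 0.002]
contact_force: [-0.9, -6.9, 3.8]
grip_width: 0.0196
finger_force: 30.0
t: 66.1
tcp_pos: [0.6194, -0.1034, 0.0405]
eef_rot: [0.999, -0.05, -0.0, -0.0]
contact_force: [1.1, -0.5, -0.0]
grip_width: 0.0483
finger_force: 0.0
t: 66.52
tcp_pos: [0.6191, -0.1035, 0.2124]
eef_rot: [0.999, -0.05, -0.0, -0.0]
contact_force: [0.1, 1.0, 0.1]
grip_width: 0.0502
finger_force: 0.0
t: 66.93
tcp_pos: [0.5297, -0.0946, 0.2116]
eef_rot: [0.999, -0.05, -0.0, -0.0]
contact_force: [-1.1, 0.2, -0.6]
grip_width: 0.0498
finger_force: 0.0
w17 scale 1.5625 origin 0 0
blue [346  75  12  13 119] [ 0.6108 -0.1986]
blue [169 216  10  10  81] [0.4815 0.0028]
yel [159  76  12  12 114] [ 0.6289 -0.0113]
yel [337 216  11  10  84] [ 0.4633 -0.1843]
black [249  68  19  22 323] [ 0.6191 -0.1047]
```

The diagonals agree: blue dots 239.3 mm apart, yellow 239.5 mm, and a square frame would give 239.3. The last check is the rule on its rest, the lump and the scraper.

```bash
cd .;
for i in 1 2; do python3 -m crank '-0.4 3.1 -0.6 0 0 0; -0.4 3.1 -0.6 0 0 0; -0.4 3.1 -0.6 0 0 0; -0.4 3.1 -0.6 0 0 0; -0.4 3.1 -0.6 0 0 0' >/dev/null; done
python3 -m crank '0 0 0 0 0 0; 0 0 0 0 0 0; 0 0 0 0 0 0; 0 0 0 0 0 0; 0 0 0 0 0 0'
python3 - <<'E'
from h import *
c=snap('wrist','w18'); im=cv2.imread('raw_w18.png'); h,S,v=cv2.split(cv2.cvtColor(im,cv2.COLOR_BGR2HSV))
def blobs(c,n,m,z,lo,hi,box=None):
    m=m.astype(np.uint8)
    k,_,st,ce=cv2.connectedComponentsWithStats(m)
    for i in range(1,k):
        if lo<st[i,4]<hi: print(n,st[i],p2w(c,[ce[i]],z)[0].round(4)[:2])
blobs(c,'black cap',v<60,.075,300,2500)
m=((h>18)&(h<33)&(S>140)&(v>100)).astype(np.uint8); m[260:]=0
ys,xs=np.nonzero(m); 
# keep near rule
P=p2w(c,np.c_[xs,ys].astype(float),.034); k=(abs(P[:,0]-.47)<.2)&(abs(P[:,1]+.40)<.1); P=P[k,:2]; mu=P.mean(0); w,V=np.linalg.eigh(np.cov((P-mu).T)); e=V[:,1]*np.sign(V[0,1]); t=(P-mu)@e
print('beam yaw',np.arctan2(e[1],e[0]),'ends',np.percentile(t,[.5,99.5]),'length',np.ptp(np.percentile(t,[.5,99.5])), 'mid-by-start',mu+e*(np.percentile(t,.5)+.018+.092), len(P))
c=snap('top','t18'); im=cv2.imread('raw_t18.png'); h,S,v=cv2.split(cv2.cvtColor(im,cv2.COLOR_BGR2HSV))
blobs(c,'red',((h<6)|(h>174))&(S>150)&(v>100),.071,15,900)
m=(v>120); mm=np.zeros_like(m); mm[115:165,195:260]=m[115:165,195:260]; blobs(c,'white in tray/bed',mm,.01,20,5000)
E
```

```text
t: 68.23
tcp_pos: [0.4619, -0.3985, 0.2709]
eef_rot: [0.999, -0.049, 0.0, -0.0]
contact_force: [-0.4, 0.5, -0.1]
grip_width: 0.0497
finger_force: 0.0
w18 scale 1.5625 origin 0 0
beam yaw -0.12364048204373497 ends [-0.14601828  0.12440624] length 0.2704245196242224 mid-by-start [ 0.45392101 -0.39041957] 4150
t18 scale 1.5625 origin 0 0
red [158 159  12  13 147] [0.5892 0.3348]
red [505 163   4  17  36] [ 0.5696 -0.6004]
red [505 181   3   9  21] [ 0.5292 -0.5958]
red [ 88 202  16  16 153] [0.467  0.5143]
red [166 293  17  17 165] [0.2293 0.2935]
white in tray/bed [195 115  65  50 818] [0.7018 0.1737]
white in tray/bed [233 143  19  22 220] [0.6395 0.1256]
white in tray/bed [217 155  16  10 153] [0.6201 0.1745]
```

```bash
python3 - <<'E'
from h import *
a=cv2.imread('raw_t5.png')[112:166,195:265].astype(int); b=cv2.imread('raw_t18.png')[112:166,195:265].astype(int)
print('tray change',np.abs(a-b).max(2)[5:42,8:52].mean())
print(manip.finish_job())
E
```

```text
tray change 5.896191646191646
the job is handed in; nothing more can be done
None
```

The job is handed in at about 68 s. By my measurements the one lump is in the tray, the scraper is home and released, and the frame is squared with both dot diagonals about 239.4 mm apart. The rule lies on its rest. Pin seating in both corner pairs was judged by contact force and position, and no verdict came back.

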